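Hang the rinsed adapter plates level on the drying rod and close the rack

ROBOT

A 6-joint arm with a two-finger parallel gripper is mounted at the origin on a cart in front of the work surface, level with it; the furniture and walls round the work are solid. World frame = base frame: x ahead of the robot, y to its left, z up, the work surface at z = 0. Lengths are in m, angles in rad, forces in N, time in s.
With the tool pointing down it reaches from about 0.3 to 0.875 m from the base axis. Payload 6.4 kg.
Tool frame: the origin (TCP) lies at the centre of the arm's flange, where the gripper is bolted on; the fingertips stand 173 mm ahead of it and the grasp point (between the pads) lies 155 mm ahead of it; z points along the fingers, x is the direction in which the jaws open and shut, and the axes are right-handed (so a half turn about z gives the same grasp; the last joint's range is limited). The gripper opens to 85 mm and grips with 20 to 120 N. Pads are 22 mm wide; open, the fingers measure 114 mm over their backs; the gripper's body (76 mm by 85 mm) begins 54 mm behind the grasp point. The pads swing forward as they close: fully open they stand 13 mm farther back than shut.
Start: joints at [0.975, 0.181, 1.607, -0, 1.354, -0.206], TCP at [0.218, 0.532, 0.405] pointing down, gripper open.
Joint ranges: [-2.99, 2.99], [-0.89, 2.07], [0.3, 2.58], [-1.14, 4.28], [0, 2.63], [-3.12, 3.12]. Speed limits (rad/s): [2.57, 2.57, 3.01, 3.14, 3.14, 3.14].

INTERFACE

Orientations are given as a unit quaternion [w, x, y, z].
In Python, from bench import ctrl gives the robot as it stands. The module is installed in compiled form; this text tells all that it offers.
- The arm moves only by the tool move_arm, never from a script. Its argument "moves" is a list of rows, each an object of numbers: "gripper": the opening in per cent of the stroke, from 0 (shut) to 100 (fully open); "x", "y", "z": the shift along the tool's x, y, z in cm; "roll": the turn about the tool's z in degrees. In form: [{"gripper": .., "x": .., "y": .., "z": .., "roll": ..}, ...]. A call has 1 to 5 rows; each row shifts and turns the commanded pose from where the row before left it, along the tool's axes as they then stand; what a row does not reach is not made up. A row lasts 1/8 s, in which the tool goes at most 62.5 mm and 10.7 degrees, less where a joint would pass 70% of its speed; a pose out of reach is approached as far as the arm can. A call is refused whole if a number of a shift passes 6.25 or a number of a turn 10.7, either way. A call with a gripper value outside its range is refused whole. The fingers move at their own pace and stop on an object; the grip force is fixed at half the most. Time passes only in rows, so rows that do not move let the fingers close. It gives the time, the measured TCP pose, the force and the opening at its end, in the units of the state.
- ctrl.get_obs(): the state, without advancing time (a new reading comes with each control period).
- ctrl.camera(name): name is "scene" or "top" or "wrist"; returns a dict with "img" (400x640x3 uint8, red, green, blue), "fx", "fy", "cx", "cy" (pixels), "D" ([k1, k2, p1, p2, k3] as OpenCV has them; the pictures are not rectified), "world_from_camera" (4x4, takes a point from camera to world coordinates); the wrist camera has in their place "tool_from_camera" (4x4, takes a point from camera to tool coordinates, whose origin is the TCP and whose axes are the tool frame's). Camera axes: x right, y up, looking along -z (the intrinsics and any distortion apply to the point x, -y, -z); pixel columns grow to the right and rows downward; lengths in m; the calibration is good to about 2 mm. A picture is of the moment at which its call begins: read the wrist's pose just before it. There is no depth.
- ctrl.hand_in(): hands the job in, once; it reports no verdict.
The state is a dict: "time_s": time; "q": joint angles; "dq": joint speeds; "joint_efforts": joint torques, N m; "eef_pos": TCP position; "eef_rot": TCP orientation; "wrist_force": force on the tool from outside, world axes, zero at the start; "torque": the same for the moment, N m; "opening": opening from 0.0 (shut) to 1.0 (fully open).
Only numpy, scipy, OpenCV 4.12 (cv2) and the standard library are available. Lean on these libraries where they do the work, as an engineer would, in place of code of your own. Each camera call takes 0.05 s, during which the arm holds its last target. There are 200 camera calls.

TASK

Lift the L-shaped adapter plates that stand in the slotted rack up out of their slots and hang them all on the drying rod, each by the one of its three holes that lets it hang level, so that no plate touches another. Then lay the loose retaining bar back across the empty rack, seated in its two notches; leave the timer and tape roll where they are.

Things in the scene. Friction and masses are not known exactly. Their poses are not given: they have to be found in the camera images.
- plate_a: upright L plate of even 6 mm aluminium, 0.11 kg, in mm: strip y -55..55, z 70..96; grip tab y -15..15, z 96..124; leg z 0..70, y 11..55. x = sheet normal, y = width, z = up; origin mid-thickness at foot level. 16 mm through-holes at z 83, y -32.8, -7.8, 17.2; level from the one nearest its centre of gravity, 30+ degrees off from others. May stand either way round
- plate_a_hole1 (a point): centre of the 16 mm hole at y = -32.8 mm of plate_a, mid-thickness
- plate_a_hole2 (a point): centre of the 16 mm hole at y = -7.8 mm of plate_a, mid-thickness
- plate_a_hole3 (a point): centre of the 16 mm hole at y = 17.2 mm of plate_a, mid-thickness
- plate_b: upright L plate of even 6 mm aluminium, 0.11 kg, in mm: strip y -55..55, z 70..96; grip tab y -15..15, z 96..124; leg z 0..70, y -1..55. x = sheet normal, y = width, z = up; origin mid-thickness at foot level. 16 mm through-holes at z 83, y -11.1, 13.9, 38.9; level from the one nearest its centre of gravity, 30+ degrees off from others. May stand either way round
- plate_b_hole1 (a point): centre of the 16 mm hole at y = -11.1 mm of plate_b, mid-thickness
- plate_b_hole2 (a point): centre of the 16 mm hole at y = 13.9 mm of plate_b, mid-thickness
- plate_b_hole3 (a point): centre of the 16 mm hole at y = 38.9 mm of plate_b, mid-thickness
- plate_c: upright L plate of even 6 mm aluminium, 0.11 kg, in mm: strip y -55..55, z 70..96; grip tab y -15..15, z 96..124; leg z 0..70, y -37..7. x = sheet normal, y = width, z = up; origin mid-thickness at foot level. 16 mm through-holes at z 83, y -9.0, 16.0, 41.0; level from the one nearest its centre of gravity, 30+ degrees off from others. May stand either way round
- plate_c_hole1 (a point): centre of the 16 mm hole at y = -9.0 mm of plate_c, mid-thickness
- plate_c_hole2 (a point): centre of the 16 mm hole at y = 16.0 mm of plate_c, mid-thickness
- plate_c_hole3 (a point): centre of the 16 mm hole at y = 41.0 mm of plate_c, mid-thickness
- rack: fixed black plastic slotted rack 118 x 126 mm, origin under its centre on the surface. Slots 9 mm wide at x -36, 0, 36 mm; plates stand in them, width along rack y, hole line 89 mm, tab top 130 mm up; lift straight up. Walls (y +-60) and ribs 90 mm high
- notch_mid (a point): point midway between the rack's two bar notches, on the level of their floors: 104 mm above the surface, at rack x 0, y -38 mm; axes as the rack's. Notches are in end posts 9 mm thick at x +-54.5 mm, 20 mm wide across y, open above, ears 12 mm high
- rod_tip (a point): free end, on its axis, of the fixed drying stand's level steel rod, 8 mm in diameter, 130 mm above the surface. y points out along the rod away from the post, z up. Rod clear from y 0 to -113 mm; post 22 mm across at y -124 mm, its top 138 mm above the surface
- bar: grey plastic retaining bar, 128 long (its x) x 14 x 14 mm, 0.06 kg, loose on the worktop near the wall at the start, one end to the wall (a trunking juts from the wall 220 mm and more above the surface, some 80 mm beyond the bar's middle: keep the gripper clear of it); origin: centre of its underside. It belongs in the two notches of the rack, its x along the rack's x, either way round
- timer: bystander, loose: grey timer, 46 x 52 x 19 mm; origin: centre of its underside
- tape_roll: bystander, loose: black tape roll, 55 across, 18 high mm; origin: centre of its underside

How it is judged:
By the outcome, as a careful person would: the job done as asked, in the order asked, and still so for the second after the job is handed in, with the robot touching nothing.
Of plate_a, plate_b, plate_c only 2 to 3 are there at a start; the rules pass over those that are not, and their reading is None.
At some moment in a run one of bar may be knocked a few centimetres aside while the robot is not near it.
It also fails if it takes over 210 s, if anything falls off the work surface, if the arm or the gripper's body presses on something with over 40 N, if the wrist force passes 120 N, or if a joint passes its speed limit or range.

## Working session

There is one attempt and no reset: what is moved stays moved. The work goes in short steps, Python scripts to look and compute and a tool call to move; the robot and the scene stay as the last step left them, time stands still between calls to the robot, and variables do not carry over. Pictures are saved under pics/ and viewed, about 12 in all and at most 16, crops included, and the job is handed in when it is done.

Besides the shell and the picture viewer there is one more tool, called after ">>>" as a command line: name --argument value ..., lists and objects as JSON in quotes. move_arm: Moves the arm, as the interface text tells. Its arguments: {"type":"object","properties":{"moves":{"type":"array","items":{"type":"object","properties":{"gripper":{"type":"number"},"x":{"type":"number"},"y":{"type":"number"},"z":{"type":"number"},"roll":{"type":"number"}}}}},"required":["moves"]}

```bash
mkdir -p pics; cat > h.py <<'E'
import numpy as np, cv2
from bench import ctrl
from scipy.spatial.transform import Rotation as R
def T_tool(o=None):
    o=o or ctrl.get_obs(); T=np.eye(4); q=o["eef_rot"]
    T[:3,:3]=R.from_quat([q[1],q[2],q[3],q[0]]).as_matrix(); T[:3,3]=o["eef_pos"]; return T
def shot(name,fn=None):
    T=T_tool(); c=ctrl.camera(name)
    c["W"]=T@c["tool_from_camera"] if name=="wrist" else np.array(c["world_from_camera"])
    c["K"]=np.array([[c["fx"],0,c["cx"]],[0,c["fy"],c["cy"]],[0,0,1.]])
    if fn:
        cv2.imwrite(f"pics/{fn}.png",c["img"][:,:,::-1]); np.save(f"pics/{fn}.npy",{k:c[k] for k in("W","K","D")},allow_pickle=True)
    return c
def load(fn): return np.load(f"pics/{fn}.npy",allow_pickle=True).item()
def ray(c,uv):
    p=cv2.undistortPoints(np.array([[uv]],float),c["K"],np.array(c["D"],float))[0,0]
    d=c["W"][:3,:3]@np.array([p[0],-p[1],-1.]); return c["W"][:3,3],d/np.linalg.norm(d)
def onz(c,uv,z):
    o,d=ray(c,uv); return o+d*(z-o[2])/d[2]
def tri(c1,u1,c2,u2):
    o1,d1=ray(c1,u1);o2,d2=ray(c2,u2)
    s=np.linalg.lstsq(np.c_[d1,-d2],o2-o1,rcond=None)[0]; a=o1+s[0]*d1;b=o2+s[1]*d2
    return (a+b)/2,np.linalg.norm(a-b)
def proj(c,P):
    p=(np.linalg.inv(c["W"])@np.r_[P,1])[:3]
    return cv2.projectPoints(np.array([[p[0],-p[1],-p[2]]]),np.zeros(3),np.zeros(3),c["K"],np.array(c["D"],float))[0][0,0]
E
python3 - <<'E'
from h import *
print(ctrl.get_obs()); print(T_tool().round(3))
for n in("scene","top","wrist"):
    c=shot(n,n+"0"); print(n,c["W"].round(3).tolist(),c["K"].round(1).tolist(),c["D"])
E
```

```text
{'time_s': 0.0, 'q': array([ 9.74718962e-01,  1.81543536e-01,  1.60801021e+00, -2.33189390e-05,
        1.35376939e+00, -2.06298985e-01]), 'dq': array([ 1.35006000e-03,  2.00053911e-04,  1.06274161e-03, -9.51216946e-06,
       -3.07859075e-04,  3.20524498e-04]), 'joint_efforts': array([-2.31245713e-04, -4.44876409e+01, -3.51327682e+01, -3.36945359e-04,
        9.21453786e-03,  2.39283942e-06]), 'eef_pos': array([0.21833272, 0.53166424, 0.40378141]), 'eef_rot': array([ 3.34869053e-04,  8.30655684e-01,  5.56785763e-01, -7.97892670e-04]), 'wrist_force': array([ 0.24185704, -0.03846125, -0.05977996]), 'torque': array([-0.07484809, -0.03304293,  0.02440205]), 'opening': 0.9982231255202825}
[[ 0.38   0.925 -0.001  0.218]
 [ 0.925 -0.38  -0.001  0.532]
 [-0.002 -0.    -1.     0.404]
 [ 0.     0.     0.     1.   ]]
scene [[0.791, 0.454, -0.41, 0.097], [-0.612, 0.595, -0.521, -0.326], [0.007, 0.663, 0.748, 0.734], [0.0, 0.0, 0.0, 1.0]] [[435.0, 0.0, 318.5], [0.0, 435.0, 199.9], [0.0, 0.0, 1.0]] [-0.02093777  0.          0.          0.          0.        ]
top [[0.021, 0.998, -0.063, 0.397], [-1.0, 0.022, 0.011, 0.124], [0.013, 0.062, 0.998, 1.06], [0.0, 0.0, 0.0, 1.0]] [[496.9, 0.0, 325.8], [0.0, 496.9, 199.7], [0.0, 0.0, 1.0]] [0.04268939 0.         0.         0.         0.        ]
wrist [[0.379, -0.89, -0.254, 0.153], [0.925, 0.364, 0.106, 0.559], [-0.002, -0.275, 0.961, 0.373], [0.0, 0.0, 0.0, 1.0]] [[291.0, 0.0, 319.4], [0.0, 291.0, 200.3], [0.0, 0.0, 1.0]] [-0.01527387  0.          0.          0.          0.        ]
```

View pics/scene0.png

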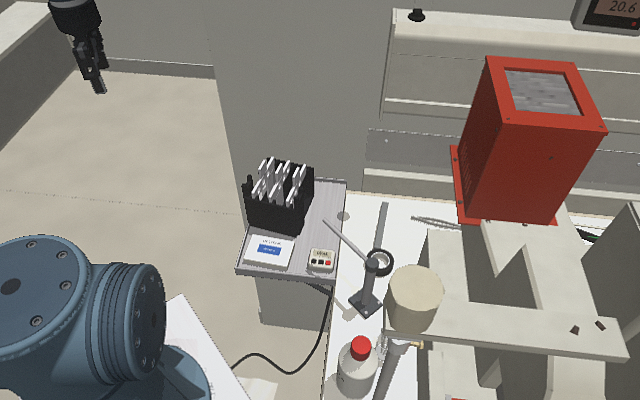

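View pics/top0.png

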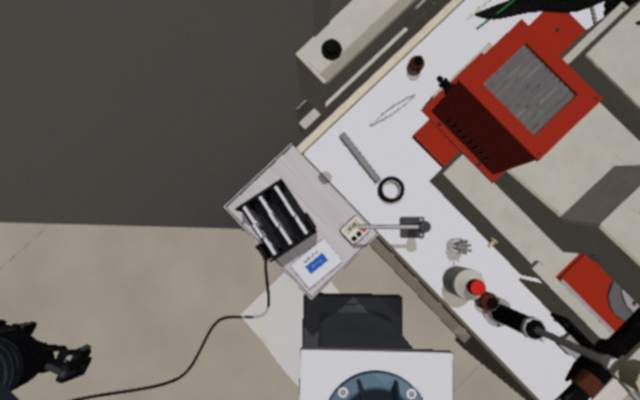

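The scene view shows the rack with three white plates at about (275,185), the rod (325,220)-(370,262), the bar at about (383,225) and the tape at (380,263). The top view shows the rack at (277,220), bar (360,157), tape (390,189), timer (353,229), rod (365,226)-(402,226). I'll zoom in next.

```bash
python3 - <<'E'
import cv2, numpy as np
t=cv2.imread("pics/top0.png")[130:280,220:440]; s=cv2.imread("pics/scene0.png")[145:325,230:410]
cv2.imwrite("pics/tz.png",cv2.resize(t,(792,540),interpolation=cv2.INTER_CUBIC)); cv2.imwrite("pics/sz.png",cv2.resize(s,(594,594),interpolation=cv2.INTER_CUBIC))
E
```

```text
(no output)
```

View pics/tz.png

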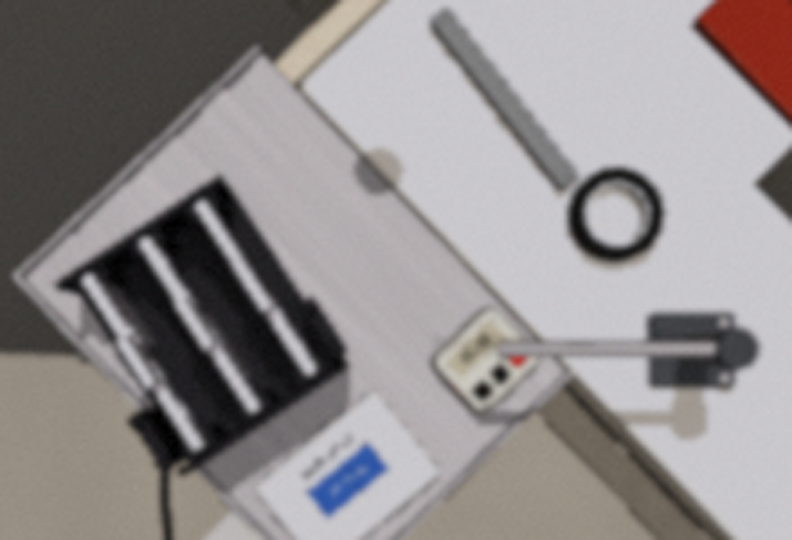

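View pics/sz.png

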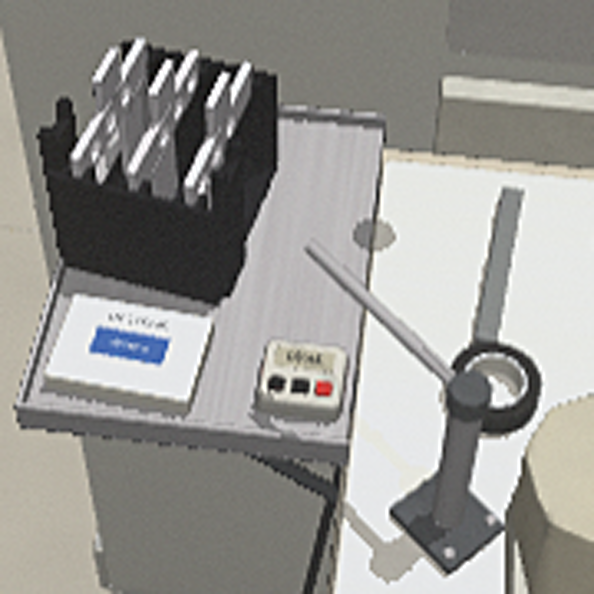

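The zooms show three plates (tab tops at tz (130,325), (190,300), (265,295)). The rack's bar posts are at its near end, so rack +x points toward the rod. Now I'll measure these.

```bash
python3 - <<'E'
from h import *
t=load("top0"); s=load("scene0")
tz=lambda u,v:(u/3.6+220,v/3.6+130); sz=lambda u,v:(u/3.3+230,v/3.3+145)
print("rodtip",tri(t,tz(500,347),s,sz(311,246)), onz(t,tz(500,347),.13))
print("rodpost",tri(t,tz(735,349),s,sz(468,388)), onz(t,tz(735,349),.138))
for n,u in dict(postL=(155,437),postR=(325,330),p1a=(90,280),p1b=(196,447),p2a=(146,243),p2b=(253,409),p3a=(203,205),p3b=(310,373)).items():
    print(n,onz(t,tz(*u),.103).round(4))
for n,u in dict(barA=(445,18),barB=(565,182)).items(): print(n,onz(t,tz(*u),.014).round(4),)
print("barA s",onz(s,sz(510,190),.014),onz(s,sz(487,340),.014))
print("tape",onz(t,tz(615,213),.018),"timer",onz(t,tz(487,363),.019))
E
```

```text
rodtip (array([0.40648834, 0.05066249, 0.13134215]), np.float64(0.00034816702434638816)) [0.40636091 0.05065861 0.13      ]
rodpost (array([ 0.40860918, -0.07042078,  0.13740862]), np.float64(0.001820029816931823)) [ 0.40789769 -0.06970576  0.138     ]
postL [0.3551 0.2311 0.103 ]
postR [0.4137 0.1422 0.103 ]
p1a [0.4377 0.2681 0.103 ]
p1b [0.3502 0.2092 0.103 ]
p2a [0.4582 0.2389 0.103 ]
p2b [0.3709 0.1795 0.103 ]
p3a [0.4792 0.2091 0.103 ]
p3b [0.3906 0.1497 0.103 ]
barA [0.6008 0.0773 0.014 ]
barB [0.5052 0.005  0.014 ]
barA s [0.60228704 0.080957   0.014     ] [0.506791   0.00055408 0.014     ]
tape [ 0.48722403 -0.02410127  0.018     ] timer [0.39807967 0.04930786 0.019     ]
```

```bash
cat >> h.py <<'E'
def plan(x,y,z,yaw,n=None,g=None):
    """rows from the present pose to TCP x,y,z (m), tool-x heading yaw (deg), tool down"""
    T=T_tool(); y0=np.degrees(np.arctan2(T[1,0],T[0,0])); dr=-((yaw-y0+180)%360-180)
    d=np.array([x,y,z])-T[:3,3]
    n=n or int(max(1,np.ceil(np.linalg.norm(d)/.06),np.ceil(abs(dr)/10.5)))
    rows=[]
    for i in range(n):
        a=np.radians(y0-dr*i/n); X=np.array([np.cos(a),np.sin(a),0]); Y=np.array([np.sin(a),-np.cos(a),0])
        s=d/n*100; r=dict(x=round(X@s,2),y=round(Y@s,2),z=round(-s[2],2),roll=round(dr/n,2)); rows.append(r)
        if g is not None:r["gripper"]=g
    import json
    print("at",T[:3,3].round(4),"yaw",round(y0,2))
    for i in range(0,n,5): print(json.dumps(rows[i:i+5]))
E
python3 -c "
from h import *
plan(.4146,.2092,.40,124,g=30)"
```

```text
at [0.2184 0.5317 0.404 ] yaw 67.67
[{"x": -3.2, "y": 4.34, "z": 0.06, "roll": -8.05, "gripper": 30}, {"x": -3.77, "y": 3.85, "z": 0.06, "roll": -8.05, "gripper": 30}, {"x": -4.28, "y": 3.29, "z": 0.06, "roll": -8.05, "gripper": 30}, {"x": -4.69, "y": 2.66, "z": 0.06, "roll": -8.05, "gripper": 30}, {"x": -5.02, "y": 1.97, "z": 0.06, "roll": -8.05, "gripper": 30}]
[{"x": -5.25, "y": 1.25, "z": 0.06, "roll": -8.05, "gripper": 30}, {"x": -5.37, "y": 0.5, "z": 0.06, "roll": -8.05, "gripper": 30}]
```

>>> move_arm --moves '[{"x":-3.2,"y":4.34,"z":0.06,"roll":-8.05,"gripper":30},{"x":-3.77,"y":3.85,"z":0.06,"roll":-8.05,"gripper":30},{"x":-4.28,"y":3.29,"z":0.06,"roll":-8.05,"gripper":30},{"x":-4.69,"y":2.66,"z":0.06,"roll":-8.05,"gripper":30},{"x":-5.02,"y":1.97,"z":0.06,"roll":-8.05,"gripper":30}]'

```text
time_s: 0.78
eef_pos: [0.3591, 0.3, 0.4016]
eef_rot: [0.0, 0.586, 0.81, 0.0]
wrist_force: [0.2, 0.5, -0.2]
opening: 0.302
```

>>> move_arm --moves '[{"x":-5.25,"y":1.25,"z":0.06,"roll":-8.05,"gripper":30},{"x":-5.37,"y":0.5,"z":0.06,"roll":-8.05,"gripper":30},{"gripper":30},{"gripper":30}]'

```text
validation failed for argument at $.mo...
```

```bash
python3 - <<'E'
from h import *
c=shot("wrist","w1"); o=ctrl.get_obs(); print(T_tool().round(4),o["opening"],o["time_s"])
for P in [(.394,.2387,.13),(.4146,.2092,.13),(.4349,.1794,.13)]: print(proj(c,P))
E
```

```text
[[-3.180e-01  9.481e-01  1.700e-03  3.619e-01]
 [ 9.481e-01  3.180e-01 -3.700e-03  2.961e-01]
 [-4.000e-03  5.000e-04 -1.000e+00  4.014e-01]
 [ 0.000e+00  0.000e+00  0.000e+00  1.000e+00]] 0.30039705616527096 0.825
[238.99783914 217.3383775 ]
[201.12327314 228.31920857]
[163.99845881 238.61633278]
```

View pics/w1.png

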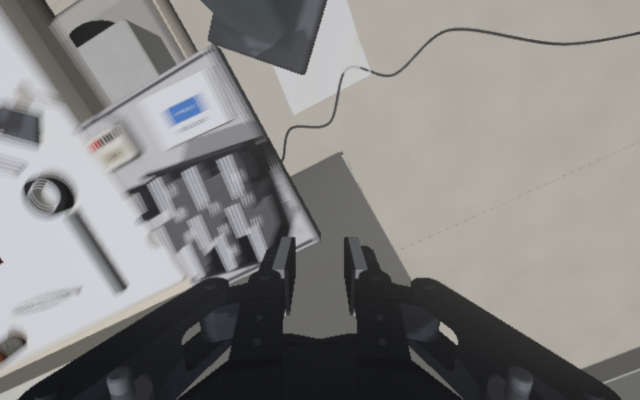

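The second call was refused, and w1 was taken mid-move so it's blurred (rack at about (200,220)). I'll resend with every key filled in.

>>> move_arm --moves '[{"x":-5.25,"y":1.25,"z":0.06,"roll":-8.05,"gripper":30},{"x":-5.37,"y":0.5,"z":0.06,"roll":-8.05,"gripper":30},{"x":0,"y":0,"z":0,"roll":0,"gripper":30},{"x":0,"y":0,"z":0,"roll":0,"gripper":30}]'

```text
time_s: 1.32
eef_pos: [0.4145, 0.2095, 0.4002]
eef_rot: [-0.0, 0.47, 0.882, -0.0]
wrist_force: [0.4, -0.9, -0.1]
opening: 0.304
```

```bash
python3 - <<'E'
from h import *
c=shot("wrist","w2"); o=ctrl.get_obs(); print(T_tool().round(4),o["opening"],o["time_s"])
for P in [(.394,.2387,.13),(.4146,.2092,.13),(.4349,.1794,.13)]: print(proj(c,P))
E
```

```text
[[-5.587e-01  8.294e-01 -7.000e-04  4.142e-01]
 [ 8.294e-01  5.587e-01  3.000e-04  2.100e-01]
 [ 6.000e-04 -4.000e-04 -1.000e+00  4.003e-01]
 [ 0.000e+00  0.000e+00  0.000e+00  1.000e+00]] 0.299557661389684 1.375
[359.20723832 201.55097872]
[317.18453866 202.26555613]
[275.10133765 202.5119731 ]
```

View pics/w2.png

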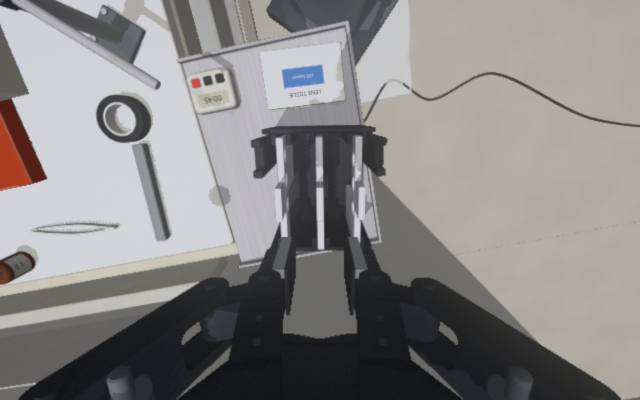

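w2 shows the rack squarely under the gripper, with plates at columns 279, 319 and 360 and tabs at about rows 187-215. Next is a close look over the plate nearest the rod.

```bash
python3 - <<'E'
from h import *
plan(.4349,.1794,.345,124,n=3,g=30)
E
```

```text
at [0.4142 0.21   0.4003] yaw 123.96
[{"x": -1.23, "y": 0.0, "z": 1.84, "roll": -0.01, "gripper": 30}, {"x": -1.23, "y": 0.0, "z": 1.84, "roll": -0.01, "gripper": 30}, {"x": -1.23, "y": 0.0, "z": 1.84, "roll": -0.01, "gripper": 30}]
```

>>> move_arm --moves '[{"x":-1.2,"y":0,"z":1.85,"roll":0,"gripper":30},{"x":-1.2,"y":0,"z":1.85,"roll":0,"gripper":30},{"x":-1.2,"y":0,"z":1.85,"roll":0,"gripper":30},{"x":0,"y":0,"z":0,"roll":0,"gripper":30},{"x":0,"y":0,"z":0,"roll":0,"gripper":30}]'

```text
time_s: 2.0
eef_pos: [0.4345, 0.1805, 0.3456]
eef_rot: [0.0, 0.469, 0.883, 0.0]
wrist_force: [-0.0, 0.3, 0.5]
opening: 0.303
```

```bash
python3 - <<'E'
from h import *
c=shot("wrist","w3"); print(T_tool().round(4))
print(proj(c,(.4349,.1794,.13)))
i=cv2.imread("pics/w3.png")[100:300,200:440]; cv2.imwrite("pics/w3z.png",cv2.resize(i,(720,600),interpolation=cv2.INTER_CUBIC))
E
```

```text
[[-5.604e-01  8.282e-01  1.100e-03  4.347e-01]
 [ 8.282e-01  5.604e-01  4.000e-04  1.804e-01]
 [-3.000e-04  1.100e-03 -1.000e+00  3.458e-01]
 [ 0.000e+00  0.000e+00  0.000e+00  1.000e+00]]
[315.61462735 224.36407413]
```

View pics/w3z.png

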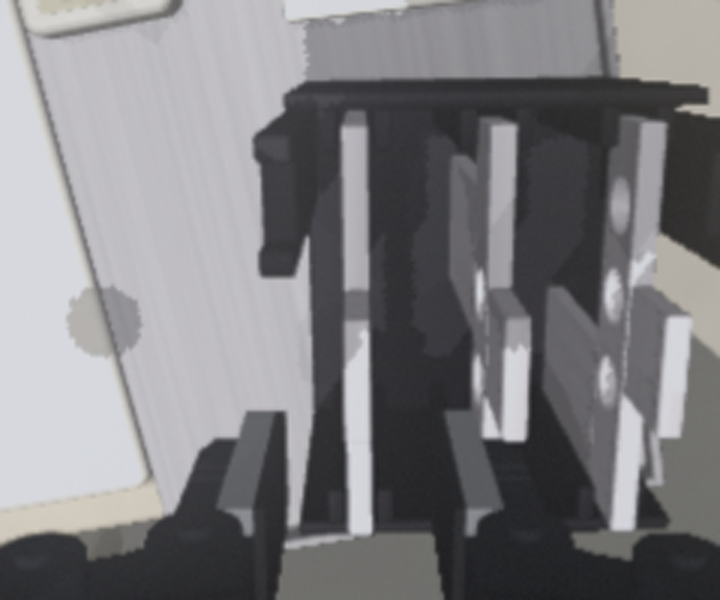

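w3z shows the right plate as plate_a (holes at about -33, -7.5, 15 mm along the strip, leg at the far end). The middle one is plate_c (leg near, holes at about -9 and 16), so the left one under the gripper must be plate_b. Its tab top spans rows 318-443 at column 358.

```bash
python3 - <<'E'
from h import *
c=load("w3"); z=lambda u,v:(u/3+200,v/3+100)
T=T_tool()
def tl(P): return (T[:3,:3].T@(P-T[:3,3])*1000).round(1)
for n,u,h in [("tabnear",(359,318),.13),("tabfar",(358,443),.13),("stripnear",(356,124),.102),("stripfar",(360,532),.102),
 ("c tabnear",(515,318),.13),("c tabfar",(515,440),.13),("a tabnear",(676,318),.13),("a tabfar",(672,436),.13),("a near",(650,121),.102),("a far",(624,527),.102),("c near",(500,121),.102)]:
    P=onz(c,z(*u),h); print(n,P.round(4),tl(P))
E
```

```text
tabnear [0.4226 0.1744 0.13  ] [  1.8 -13.6 215.8]
tabfar [0.4477 0.1911 0.13  ] [  1.6  16.6 215.9]
stripnear [0.3899 0.1514 0.102 ] [  1.1 -53.6 243.8]
stripfar [0.4804 0.214  0.102 ] [  2.2  56.4 243.9]
c tabnear [0.4033 0.2029 0.13  ] [ 36.3 -13.6 215.8]
c tabfar [0.4268 0.2207 0.13  ] [ 37.8  15.8 215.9]
a tabnear [0.3832 0.2325 0.13  ] [ 72.  -13.7 215.8]
a tabfar [0.4057 0.2501 0.13  ] [ 74.   14.8 215.8]
a near [0.3498 0.2092 0.102 ] [ 71.5 -54.4 243.8]
a far [0.4386 0.2731 0.102 ] [ 74.6  54.9 243.9]
c near [0.37   0.1795 0.102 ] [ 35.5 -54.3 243.8]
```

>>> move_arm --moves '[{"x":0.17,"y":0.14,"z":1.9,"roll":0,"gripper":30},{"x":0,"y":0,"z":1.9,"roll":0,"gripper":30},{"x":0,"y":0,"z":1.8,"roll":0,"gripper":30},{"x":0,"y":0,"z":1.8,"roll":0,"gripper":30},{"x":0,"y":0,"z":0,"roll":0,"gripper":30}]'

```text
time_s: 2.68
eef_pos: [0.4345, 0.1821, 0.2706]
eef_rot: [-0.001, 0.469, 0.883, -0.0]
wrist_force: [-0.7, -0.4, -0.3]
opening: 0.297
```

>>> move_arm --moves '[{"x":0,"y":0,"z":0,"roll":0,"gripper":0},{"x":0,"y":0,"z":0,"roll":0,"gripper":0},{"x":0,"y":0,"z":0,"roll":0,"gripper":0},{"x":0,"y":0,"z":0,"roll":0,"gripper":0},{"x":0,"y":0,"z":0,"roll":0,"gripper":0}]'

```text
time_s: 3.3
eef_pos: [0.4357, 0.1818, 0.2722]
eef_rot: [0.001, 0.469, 0.883, 0.001]
wrist_force: [0.4, -0.5, 6.8]
opening: 0.064
```

>>> move_arm --moves '[{"x":0,"y":0,"z":-1.0,"roll":0,"gripper":0},{"x":0,"y":0,"z":-2.0,"roll":0,"gripper":0},{"x":0,"y":0,"z":-4,"roll":0,"gripper":0},{"x":0,"y":0,"z":-4,"roll":0,"gripper":0},{"x":0,"y":0,"z":-3,"roll":0,"gripper":0}]'

```text
time_s: 3.92
eef_pos: [0.4348, 0.1817, 0.4131]
eef_rot: [0.0, 0.469, 0.883, 0.0]
wrist_force: [0.1, 0.3, -1.6]
opening: 0.06
```

```bash
python3 -c "
from h import *
plan(.4065,.10,.40,91,g=0)"
```

```text
at [0.4348 0.1817 0.4131] yaw 124.01
[{"x": -1.3, "y": -1.73, "z": 0.33, "roll": 8.25, "gripper": 0}, {"x": -1.53, "y": -1.52, "z": 0.33, "roll": 8.25, "gripper": 0}, {"x": -1.73, "y": -1.29, "z": 0.33, "roll": 8.25, "gripper": 0}, {"x": -1.9, "y": -1.03, "z": 0.33, "roll": 8.25, "gripper": 0}]
```

>>> move_arm --moves '[{"x":-1.3,"y":-1.73,"z":0.33,"roll":8.25,"gripper":0},{"x":-1.53,"y":-1.52,"z":0.33,"roll":8.25,"gripper":0},{"x":-1.73,"y":-1.29,"z":0.33,"roll":8.25,"gripper":0},{"x":-1.9,"y":-1.03,"z":0.33,"roll":8.25,"gripper":0},{"x":0,"y":0,"z":0,"roll":0,"gripper":0}]'

```text
time_s: 4.55
eef_pos: [0.4061, 0.0994, 0.3977]
eef_rot: [-0.0, 0.701, 0.713, -0.0]
wrist_force: [0.6, 0.7, -1.2]
opening: 0.056
```

```bash
python3 - <<'E'
from h import *
ctrl.camera("top")
c=shot("scene","s1"); w=shot("wrist","w4"); print(T_tool().round(4))
P=T_tool()[:3,3]-[0,0,.183]; u=proj(c,P); print(u)
x,y=(u-[60,60]).astype(int); a=cv2.imread("pics/s1.png")[y:y+150,x:x+130]
cv2.imwrite("pics/s1z.png",cv2.resize(a,(520,600),interpolation=cv2.INTER_CUBIC)); print(x,y)
E
```

```text
[[-1.990e-02  9.998e-01  4.000e-04  4.069e-01]
 [ 9.998e-01  1.990e-02  4.000e-04  1.004e-01]
 [ 4.000e-04  4.000e-04 -1.000e+00  3.981e-01]
 [ 0.000e+00  0.000e+00  0.000e+00  1.000e+00]]
[307.00351201 170.17483834]
247 110
```

View pics/s1z.png

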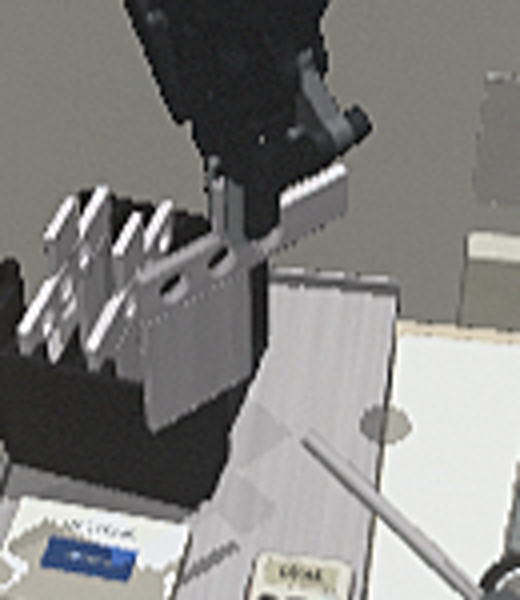

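s1z shows plate_b with its leg on the robot side (world -x). Hole 2 is the middle one, at crop (220,260), i.e. pixel (302,175).

```bash
python3 - <<'E'
from h import *
c=load("s1"); T=T_tool()
P=(T@[0,-.0139,.183,1])[:3]; print("pred",P.round(4),proj(c,P))
for u in [(174,288),(220,260),(268,238)]:
    o,d=ray(c,(247+u[0]/4-.4,110+u[1]/4-.4)); n=T[:3,0]
    X=o+d*((T[:3,3]-n*.003-o)@n)/(d@n); print(X.round(4), (T[:3,:3].T@(X-T[:3,3])*1000).round(1))
print("rod", onz(c,(230+311/3.3-.35,145+246/3.3-.35),.13))
# rod tip in wrist view
w=load("w4"); print("tip wrist pred",proj(w,(.4065,.0507,.13)),proj(w,(.4082,-.06,.13)))
E
```

```text
pred [0.393  0.1002 0.2151] [300.4894426 173.7437903]
[0.3692 0.0968 0.214 ] [ -3.  -37.8 184.1]
[0.3932 0.0972 0.2154] [ -3.  -13.8 182.7]
[0.4189 0.0977 0.2127] [ -3.   11.9 185.5]
rod [0.40732469 0.05241576 0.13      ]
tip wrist pred [259.73505988 202.08767833] [130.34012639 201.43573247]
```

```bash
python3 - <<'E'
import cv2
i=cv2.imread("pics/w4.png")[120:280,90:310]; cv2.imwrite("pics/w4z.png",cv2.resize(i,(792,576),interpolation=cv2.INTER_CUBIC))
E
```

```text
(no output)
```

View pics/w4z.png

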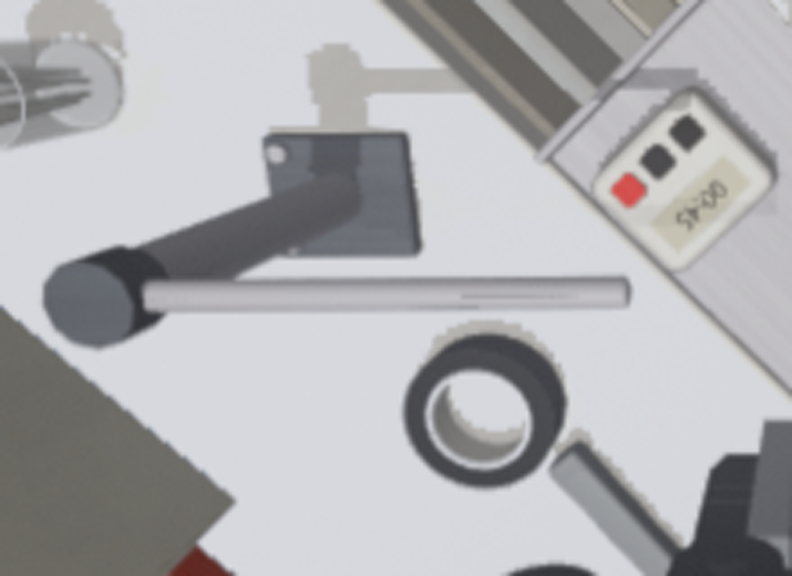

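w4z shows the rod from (145,294) to its tip at (628,291), and the bar's end beside the tape roll at (580,455).

```bash
python3 - <<'E'
from h import *
w=load("w4"); z=lambda u,v:(90+u/3.6-.4,120+v/3.6-.4)
for u in [(628,291),(145,294)]: print(onz(w,z(*u),.13).round(4))
plan(.4065+.0139,.085,.133+.1835-.004,91,n=3,g=0)
E
```

```text
[0.405  0.0544 0.13  ]
[ 0.4081 -0.0604  0.13  ]
at [0.4069 0.1004 0.3981] yaw 91.14
[{"x": -0.52, "y": 0.44, "z": 2.85, "roll": 0.05, "gripper": 0}, {"x": -0.52, "y": 0.44, "z": 2.85, "roll": 0.05, "gripper": 0}, {"x": -0.52, "y": 0.44, "z": 2.85, "roll": 0.05, "gripper": 0}]
```

>>> move_arm --moves '[{"x":-0.5,"y":0.42,"z":2.8,"roll":0,"gripper":0},{"x":-0.5,"y":0.42,"z":2.8,"roll":0,"gripper":0},{"x":-0.5,"y":0.42,"z":2.85,"roll":0,"gripper":0},{"x":0,"y":0,"z":0,"roll":0,"gripper":0},{"x":0,"y":0,"z":0,"roll":0,"gripper":0}]'

```text
time_s: 5.32
eef_pos: [0.42, 0.0857, 0.3142]
eef_rot: [0.0, 0.7, 0.714, 0.0]
wrist_force: [-0.1, 0.3, -0.9]
opening: 0.059
```

```bash
python3 - <<'E'
from h import *
c=shot("scene","s2"); T=T_tool(); print(T.round(4))
a=cv2.imread("pics/s2.png")[165:285,260:400]
cv2.imwrite("pics/s2z.png",cv2.resize(a,(700,600),interpolation=cv2.INTER_CUBIC))
plan(.4197,.085,.3135,91.3,n=1)
E
```

```text
[[-1.880e-02  9.998e-01  1.800e-03  4.201e-01]
 [ 9.998e-01  1.880e-02 -0.000e+00  8.570e-02]
 [-1.000e-04  1.800e-03 -1.000e+00  3.146e-01]
 [ 0.000e+00  0.000e+00  0.000e+00  1.000e+00]]
at [0.4201 0.0857 0.3146] yaw 91.08
[{"x": -0.06, "y": -0.04, "z": 0.11, "roll": -0.22}]
```

View pics/s2z.png

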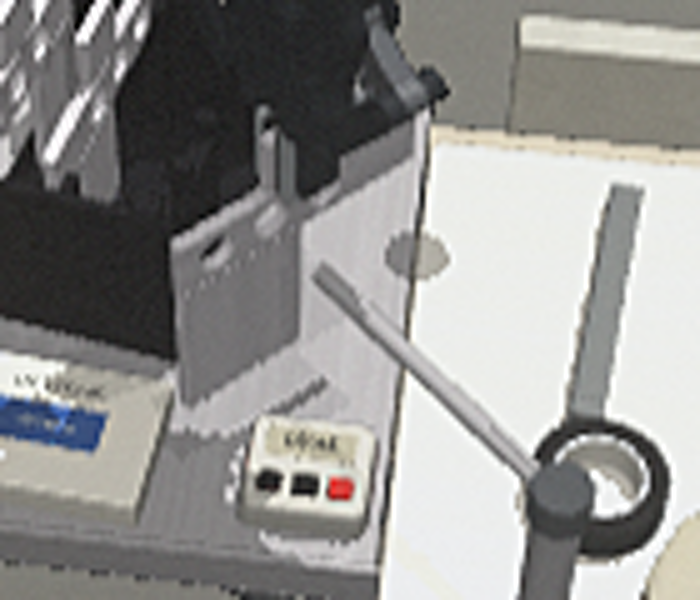

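s2z shows hole 2 at (270,218), on the rod's extended line (about (263,212)), so I'll slide it on, checking force.

>>> move_arm --moves '[{"x":-1.5,"y":-0.03,"z":0.1,"roll":-0.2,"gripper":0},{"x":-1.5,"y":0,"z":0,"roll":0,"gripper":0},{"x":-1.5,"y":0,"z":0,"roll":0,"gripper":0},{"x":-1,"y":0,"z":0,"roll":0,"gripper":0},{"x":0,"y":0,"z":0,"roll":0,"gripper":0}]'

```text
time_s: 6.0
eef_pos: [0.4205, 0.0295, 0.3124]
eef_rot: [0.0, 0.7, 0.714, 0.0]
wrist_force: [0.4, 0.0, -1.1]
opening: 0.057
```

```bash
python3 - <<'E'
from h import *
c=shot("scene","s3"); T=T_tool(); print(T.round(4))
a=cv2.imread("pics/s3.png")[165:285,260:400]
cv2.imwrite("pics/s3z.png",cv2.resize(a,(700,600),interpolation=cv2.INTER_CUBIC))
plan(.4197+.002,-.0355,.3135,91.3,n=4)
E
```

```text
[[-2.000e-02  9.998e-01  0.000e+00  4.204e-01]
 [ 9.998e-01  2.000e-02  2.000e-04  2.990e-02]
 [ 2.000e-04  0.000e+00 -1.000e+00  3.123e-01]
 [ 0.000e+00  0.000e+00  0.000e+00  1.000e+00]]
at [0.4204 0.0299 0.3123] yaw 91.14
[{"x": -1.64, "y": -0.0, "z": -0.03, "roll": -0.04}, {"x": -1.64, "y": -0.0, "z": -0.03, "roll": -0.04}, {"x": -1.64, "y": -0.0, "z": -0.03, "roll": -0.04}, {"x": -1.64, "y": -0.0, "z": -0.03, "roll": -0.04}]
```

View pics/s3z.png

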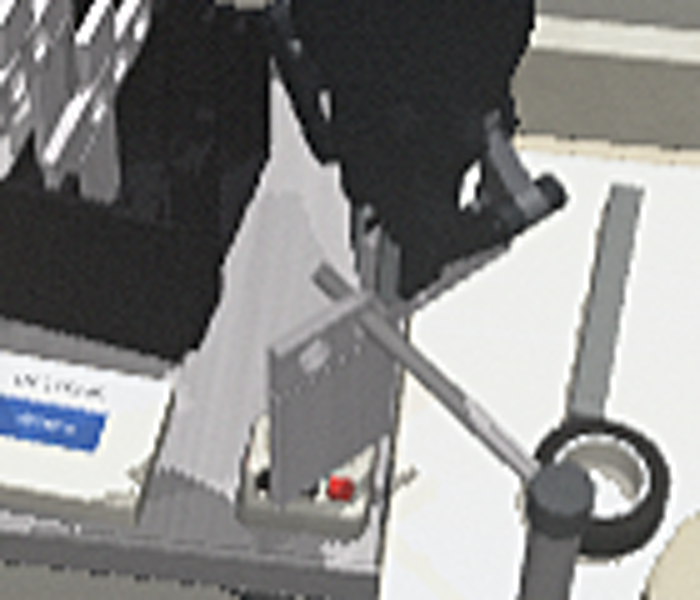

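s3z shows the rod through plate_b's middle hole with no side force. I'll go on to its place.

>>> move_arm --moves '[{"x":-1.64,"y":0,"z":0,"roll":0,"gripper":0},{"x":-1.64,"y":0,"z":0,"roll":0,"gripper":0},{"x":-1.64,"y":0,"z":0,"roll":0,"gripper":0},{"x":-1.64,"y":0,"z":0,"roll":0,"gripper":0},{"x":0,"y":0,"z":0,"roll":0,"gripper":0}]'

```text
time_s: 6.68
eef_pos: [0.4219, -0.0356, 0.3123]
eef_rot: [-0.0, 0.7, 0.714, 0.0]
wrist_force: [0.3, 1.0, -0.2]
opening: 0.058
```

>>> move_arm --moves '[{"x":0,"y":0,"z":0.15,"roll":0,"gripper":0},{"x":0,"y":0,"z":0.1,"roll":0,"gripper":0},{"x":0,"y":0,"z":0,"roll":0,"gripper":0},{"x":0,"y":0,"z":0,"roll":0,"gripper":0}]'

```text
time_s: 7.18
eef_pos: [0.4218, -0.035, 0.3098]
eef_rot: [-0.0, 0.699, 0.715, 0.0]
wrist_force: [0.2, -0.3, -0.8]
opening: 0.062
```

>>> move_arm --moves '[{"x":0,"y":0,"z":0.1,"roll":0,"gripper":0},{"x":0,"y":0,"z":0,"roll":0,"gripper":0},{"x":0,"y":0,"z":0,"roll":0,"gripper":0}]'

```text
time_s: 7.55
eef_pos: [0.4219, -0.0353, 0.309]
eef_rot: [0.0, 0.7, 0.715, 0.0]
wrist_force: [0.1, 1.7, 2.6]
opening: 0.057
```

>>> move_arm --moves '[{"x":0,"y":0,"z":0,"roll":0,"gripper":20},{"x":0,"y":0,"z":0,"roll":0,"gripper":25},{"x":0,"y":0,"z":0,"roll":0,"gripper":25},{"x":0,"y":0,"z":0,"roll":0,"gripper":25}]'

```text
time_s: 8.05
eef_pos: [0.4218, -0.0353, 0.3088]
eef_rot: [0.0, 0.7, 0.715, -0.0]
wrist_force: [-0.2, -0.8, 0.3]
opening: 0.25
```

>>> move_arm --moves '[{"x":0,"y":0,"z":-1.5,"roll":0,"gripper":25},{"x":0,"y":0,"z":-3,"roll":0,"gripper":25},{"x":0,"y":0,"z":-4,"roll":0,"gripper":30},{"x":0,"y":0,"z":0,"roll":0,"gripper":30}]'

```text
time_s: 8.55
eef_pos: [0.4229, -0.0357, 0.3981]
eef_rot: [0.004, 0.699, 0.715, 0.002]
wrist_force: [0.9, 0.9, 0.3]
opening: 0.303
```

```bash
python3 - <<'E'
from h import *
shot("wrist","w5"); shot("top","t5")
c=shot("scene","s5"); T=T_tool(); print(T.round(4))
a=cv2.resize(cv2.imread("pics/s5.png")[195:285,300:400],(400,360),interpolation=cv2.INTER_CUBIC)
b=cv2.resize(cv2.imread("pics/w5.png")[100:280,180:400],(396,324),interpolation=cv2.INTER_CUBIC); o=np.zeros((360,800,3),np.uint8); o[:,:400]=a;o[:324,400:796]=b
cv2.imwrite("pics/m5.png",o)
plan(.4148+.0005,.2112+.001,.40,124,g=30)
E
```

```text
[[-2.120e-02  9.998e-01 -4.000e-04  4.215e-01]
 [ 9.998e-01  2.120e-02  1.000e-04 -3.520e-02]
 [ 2.000e-04 -4.000e-04 -1.000e+00  3.936e-01]
 [ 0.000e+00  0.000e+00  0.000e+00  1.000e+00]]
at [ 0.4215 -0.0352  0.3936] yaw 91.22
[{"x": 4.95, "y": -0.02, "z": -0.13, "roll": -6.56, "gripper": 30}, {"x": 4.92, "y": 0.55, "z": -0.13, "roll": -6.56, "gripper": 30}, {"x": 4.82, "y": 1.1, "z": -0.13, "roll": -6.56, "gripper": 30}, {"x": 4.67, "y": 1.65, "z": -0.13, "roll": -6.56, "gripper": 30}, {"x": 4.45, "y": 2.17, "z": -0.13, "roll": -6.56, "gripper": 30}]
```

View pics/m5.png

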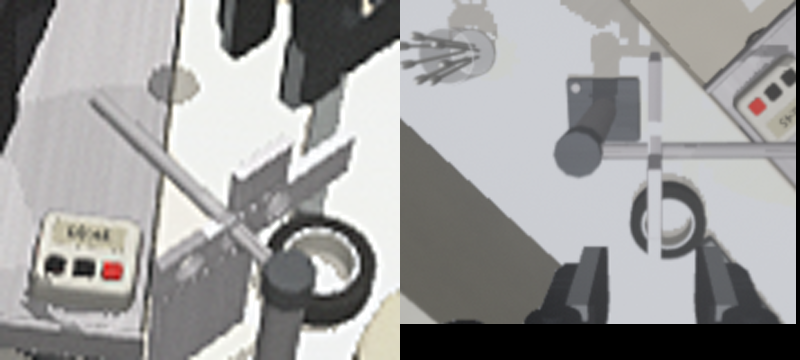

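m5 shows plate_b hanging level and free on the rod, just short of the post. Now the middle plate.

>>> move_arm --moves '[{"x":4.95,"y":0,"z":-0.1,"roll":-6.56,"gripper":30},{"x":4.92,"y":0.55,"z":-0.1,"roll":-6.56,"gripper":30},{"x":4.82,"y":1.1,"z":-0.1,"roll":-6.56,"gripper":30},{"x":4.67,"y":1.65,"z":-0.1,"roll":-6.56,"gripper":30},{"x":4.45,"y":2.17,"z":-0.1,"roll":-6.56,"gripper":30}]'

```text
time_s: 9.32
eef_pos: [0.4151, 0.2136, 0.3976]
eef_rot: [-0.001, 0.468, 0.884, -0.001]
wrist_force: [0.7, -0.1, -0.8]
opening: 0.302
```

>>> move_arm --moves '[{"x":0,"y":0,"z":2.5,"roll":0,"gripper":30},{"x":0,"y":0,"z":2,"roll":0,"gripper":30},{"x":0,"y":0,"z":0,"roll":0,"gripper":30}]'

```text
time_s: 9.7
eef_pos: [0.4146, 0.212, 0.3511]
eef_rot: [-0.002, 0.469, 0.883, -0.002]
wrist_force: [0.1, 0.3, 0.4]
opening: 0.296
```

```bash
python3 - <<'E'
from h import *
w=shot("wrist","w6"); T=T_tool(); print(T.round(4))
g=cv2.cvtColor(w["img"],cv2.COLOR_RGB2GRAY)
# tab & strip: column band near predicted tab
for P in [(.4033,.2029,.13),(.4268,.2207,.13)]: print(proj(w,P))
u=proj(w,(.415,.2122,.13)).astype(int); print(u); 
for r in range(u[1]-34,u[1]+40,2): print(r,g[r,u[0]-9:u[0]+10:2])
plan(.415,.2122,.272,124,n=3,g=30)
E
```

```text
[[-5.595e-01  8.289e-01 -3.500e-03  4.152e-01]
 [ 8.289e-01  5.595e-01 -8.000e-04  2.120e-01]
 [ 1.300e-03 -3.300e-03 -1.000e+00  3.525e-01]
 [ 0.000e+00  0.000e+00  0.000e+00  1.000e+00]]
[314.82380444 203.89125064]
[317.2127351  243.70970139]
[316 224]
190 [ 62  61  83 169 172 175 163  61  58  47]
192 [ 61  61  77 167 172 174 163  63  57  55]
194 [ 62  63  78 157 157 157 150  63  57  56]
196 [ 61  61  71 106 109 108 101  59  58  56]
198 [ 61  61  67 106 108 107 101  62  56  54]
200 [ 62  62  70 108 108 109 101  62  59  54]
202 [ 61  61  72 107 109 107 101  57  56  55]
204 [ 59  58  81 133 133 132 120  59  57  51]
206 [ 59  58  99 171 171 168 152  61  57  52]
208 [ 56  57  98 172 172 169 153  62  55  54]
210 [ 56  58  96 171 172 169 154  56  48  46]
212 [ 48  59  95 171 171 169 154  53  43  43]
214 [ 48  58  95 171 172 169 170  57  43  44]
216 [ 54  59  91 174 201 187 200  60  42  41]
218 [ 44  50  85 194 213 212 201  62  42  42]
220 [ 43  44 103 210 214 213 202  63  43  42]
222 [ 45  43 101 210 213 212 200  65  43  43]
224 [ 44  44  95 210 213 212 200  66  43  43]
226 [ 43  42  92 
[... 386 characters left out ...]
1  37  35]
244 [ 35  38  48 172 207 206 204  93  38  36]
246 [ 37  37  40 142 212 212 212 103  37  36]
248 [ 38  38  38 142 213 212 212 103  36  36]
250 [ 37  37  37 135 213 212 212 106  34  37]
252 [ 37  36  37 135 213 211 211 115  36  34]
254 [ 37  37  39 129 212 211 212 115  35  36]
256 [ 36  38  36 128 212 212 211 115  36  37]
258 [ 35  37  37 128 213 211 211 117  35  35]
260 [ 39  42  40 122 211 212 211 125  39  40]
262 [ 48  57  51 120 212 211 211 125  45  55]
at [0.4152 0.212  0.3525] yaw 124.02
[{"x": 0.01, "y": -0.0, "z": 2.68, "roll": 0.01, "gripper": 30}, {"x": 0.01, "y": -0.0, "z": 2.68, "roll": 0.01, "gripper": 30}, {"x": 0.01, "y": -0.0, "z": 2.68, "roll": 0.01, "gripper": 30}]
```

>>> move_arm --moves '[{"x":0.01,"y":0,"z":2,"roll":0,"gripper":30},{"x":0,"y":0,"z":2,"roll":0,"gripper":30},{"x":0,"y":0,"z":2,"roll":0,"gripper":30},{"x":0,"y":0,"z":2,"roll":0,"gripper":30},{"x":0,"y":0,"z":0,"roll":0,"gripper":30}]'

```text
time_s: 10.38
eef_pos: [0.4154, 0.2118, 0.2732]
eef_rot: [-0.001, 0.47, 0.883, -0.001]
wrist_force: [-0.3, -0.1, 0.4]
opening: 0.301
```

>>> move_arm --moves '[{"x":0,"y":0,"z":0,"roll":0,"gripper":0},{"x":0,"y":0,"z":0,"roll":0,"gripper":0},{"x":0,"y":0,"z":0,"roll":0,"gripper":0},{"x":0,"y":0,"z":0,"roll":0,"gripper":0},{"x":0,"y":0,"z":0,"roll":0,"gripper":0}]'

```text
time_s: 11.0
eef_pos: [0.4164, 0.2123, 0.275]
eef_rot: [0.001, 0.469, 0.883, 0.001]
wrist_force: [-0.3, -0.5, 6.6]
opening: 0.055
```

>>> move_arm --moves '[{"x":0,"y":0,"z":-1.0,"roll":0,"gripper":0},{"x":0,"y":0,"z":-2.0,"roll":0,"gripper":0},{"x":0,"y":0,"z":-4,"roll":0,"gripper":0},{"x":0,"y":0,"z":-4,"roll":0,"gripper":0},{"x":0,"y":0,"z":-3,"roll":0,"gripper":0}]'

```text
time_s: 11.62
eef_pos: [0.4154, 0.2122, 0.4159]
eef_rot: [0.0, 0.469, 0.883, 0.0]
wrist_force: [0.8, 0.1, -1.8]
opening: 0.059
```

```bash
python3 -c "
from h import *
plan(.4065+.009,.10,.40,91.3,g=0)"
```

```text
at [0.4154 0.2122 0.4159] yaw 124.02
[{"x": -2.33, "y": -1.57, "z": 0.4, "roll": 8.18, "gripper": 0}, {"x": -2.53, "y": -1.22, "z": 0.4, "roll": 8.18, "gripper": 0}, {"x": -2.67, "y": -0.85, "z": 0.4, "roll": 8.18, "gripper": 0}, {"x": -2.77, "y": -0.46, "z": 0.4, "roll": 8.18, "gripper": 0}]
```

>>> move_arm --moves '[{"x":-2.33,"y":-1.57,"z":0.4,"roll":8.18,"gripper":0},{"x":-2.53,"y":-1.22,"z":0.4,"roll":8.18,"gripper":0},{"x":-2.67,"y":-0.85,"z":0.4,"roll":8.18,"gripper":0},{"x":-2.77,"y":-0.46,"z":0.4,"roll":8.18,"gripper":0},{"x":0,"y":0,"z":0,"roll":0,"gripper":0}]'

```text
time_s: 12.25
eef_pos: [0.4154, 0.0988, 0.3977]
eef_rot: [-0.0, 0.7, 0.714, -0.0]
wrist_force: [-0.2, 0.8, -1.2]
opening: 0.058
```

```bash
python3 - <<'E'
from h import *
ctrl.camera("top")
c=shot("scene","s6"); T=T_tool(); print(T.round(4))
u=proj(c,(T@[-.003,-.009,.185,1])[:3]); print("pred",u)
x,y=(u-[50,50]).astype(int); a=cv2.imread("pics/s6.png")[y:y+110,x:x+110]; print(x,y)
cv2.imwrite("pics/s6z.png",cv2.resize(a,(550,550),interpolation=cv2.INTER_CUBIC))
plan(.4058+.009,.085,.13+.185,91.3,n=3,g=0)
E
```

```text
[[-2.370e-02  9.997e-01 -2.000e-04  4.156e-01]
 [ 9.997e-01  2.370e-02  6.000e-04  1.001e-01]
 [ 6.000e-04 -1.000e-04 -1.000e+00  3.980e-01]
 [ 0.000e+00  0.000e+00  0.000e+00  1.000e+00]]
pred [308.15525959 172.25448267]
258 122
at [0.4156 0.1001 0.398 ] yaw 91.36
[{"x": -0.5, "y": -0.04, "z": 2.77, "roll": 0.02, "gripper": 0}, {"x": -0.5, "y": -0.04, "z": 2.77, "roll": 0.02, "gripper": 0}, {"x": -0.5, "y": -0.04, "z": 2.77, "roll": 0.02, "gripper": 0}]
```

View pics/s6z.png

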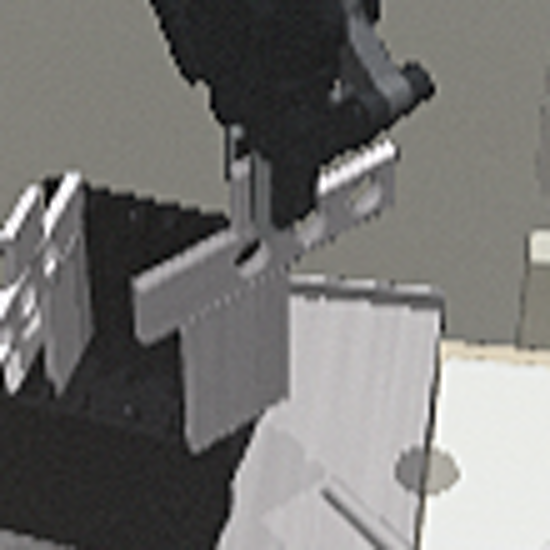

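s6z confirms plate_c (leg under the strip's middle/near part). Its level hole is at pixel (308,173), against a predicted (308,172). I'll insert it the same way.

>>> move_arm --moves '[{"x":-0.5,"y":-0.03,"z":2.75,"roll":0,"gripper":0},{"x":-0.5,"y":-0.03,"z":2.75,"roll":0,"gripper":0},{"x":-0.5,"y":-0.03,"z":2.8,"roll":0,"gripper":0},{"x":0,"y":0,"z":0,"roll":0,"gripper":0},{"x":0,"y":0,"z":0,"roll":0,"gripper":0}]'

```text
time_s: 12.98
eef_pos: [0.4157, 0.0855, 0.3159]
eef_rot: [0.0, 0.699, 0.716, 0.0]
wrist_force: [0.6, -0.5, -0.6]
opening: 0.058
```

>>> move_arm --moves '[{"x":-1.5,"y":0,"z":0,"roll":0,"gripper":0},{"x":-1.5,"y":0,"z":0,"roll":0,"gripper":0},{"x":-1.0,"y":0,"z":0,"roll":0,"gripper":0},{"x":0,"y":0,"z":0,"roll":0,"gripper":0}]'

```text
time_s: 13.48
eef_pos: [0.4163, 0.0439, 0.315]
eef_rot: [0.0, 0.7, 0.714, 0.0]
wrist_force: [0.4, -0.5, -1.5]
opening: 0.061
```

>>> move_arm --moves '[{"x":-1.5,"y":0,"z":0,"roll":0,"gripper":0},{"x":-1.5,"y":0,"z":0,"roll":0,"gripper":0},{"x":-1.4,"y":0,"z":0,"roll":0,"gripper":0},{"x":0,"y":0,"z":0.2,"roll":0,"gripper":0},{"x":0,"y":0,"z":0.1,"roll":0,"gripper":0}]'

```text
time_s: 14.1
eef_pos: [0.4171, 0.0007, 0.3117]
eef_rot: [0.0, 0.699, 0.715, -0.0]
wrist_force: [-1.0, -1.0, 4.5]
opening: 0.059
```

>>> move_arm --moves '[{"x":0,"y":0,"z":0.1,"roll":0,"gripper":0},{"x":0,"y":0,"z":0,"roll":0,"gripper":0},{"x":0,"y":0,"z":0,"roll":0,"gripper":0}]'

```text
time_s: 14.48
eef_pos: [0.4173, 0.0009, 0.3116]
eef_rot: [0.0, 0.699, 0.715, -0.001]
wrist_force: [-4.2, -2.0, 7.2]
opening: 0.055
```

>>> move_arm --moves '[{"x":0,"y":0,"z":0,"roll":0,"gripper":20},{"x":0,"y":0,"z":0,"roll":0,"gripper":25},{"x":0,"y":0,"z":0,"roll":0,"gripper":25},{"x":0,"y":0,"z":0,"roll":0,"gripper":25}]'

```text
time_s: 14.98
eef_pos: [0.4171, 0.001, 0.3107]
eef_rot: [-0.0, 0.699, 0.715, -0.0]
wrist_force: [-0.5, -0.4, 0.5]
opening: 0.253
```

>>> move_arm --moves '[{"x":0,"y":0,"z":-1.5,"roll":0,"gripper":25},{"x":0,"y":0,"z":-3,"roll":0,"gripper":25},{"x":0,"y":0,"z":-4,"roll":0,"gripper":30},{"x":0,"y":0,"z":0,"roll":0,"gripper":30},{"x":0,"y":0,"z":0,"roll":0,"gripper":30}]'

```text
time_s: 15.6
eef_pos: [0.417, 0.001, 0.3959]
eef_rot: [0.0, 0.699, 0.715, 0.0]
wrist_force: [-0.2, -0.2, 0.2]
opening: 0.302
```

```bash
python3 - <<'E'
from h import *
shot("scene","s7"); shot("top","t7"); shot("wrist","w7")
plan(.3947,.2418,.39,124,n=5,g=30)
E
```

```text
at [0.4167 0.001  0.3948] yaw 91.3
[{"x": 4.82, "y": -0.33, "z": 0.1, "roll": -6.54, "gripper": 30}, {"x": 4.83, "y": 0.22, "z": 0.1, "roll": -6.54, "gripper": 30}, {"x": 4.77, "y": 0.77, "z": 0.1, "roll": -6.54, "gripper": 30}, {"x": 4.66, "y": 1.31, "z": 0.1, "roll": -6.54, "gripper": 30}, {"x": 4.48, "y": 1.83, "z": 0.1, "roll": -6.54, "gripper": 30}]
```

>>> move_arm --moves '[{"x":4.82,"y":-0.33,"z":0.1,"roll":-6.54,"gripper":30},{"x":4.83,"y":0.22,"z":0.1,"roll":-6.54,"gripper":30},{"x":4.77,"y":0.77,"z":0.1,"roll":-6.54,"gripper":30},{"x":4.66,"y":1.31,"z":0.1,"roll":-6.54,"gripper":30},{"x":4.48,"y":1.83,"z":0.1,"roll":-6.54,"gripper":30}]'

```text
time_s: 16.38
eef_pos: [0.3945, 0.2432, 0.3899]
eef_rot: [-0.001, 0.468, 0.884, -0.001]
wrist_force: [0.3, -0.2, -0.0]
opening: 0.3
```

>>> move_arm --moves '[{"x":0,"y":0,"z":2,"roll":0,"gripper":30},{"x":0,"y":0,"z":2,"roll":0,"gripper":30},{"x":0,"y":0,"z":0,"roll":0,"gripper":30},{"x":0,"y":0,"z":0,"roll":0,"gripper":30}]'

```text
time_s: 16.88
eef_pos: [0.3953, 0.2416, 0.351]
eef_rot: [-0.0, 0.47, 0.883, -0.0]
wrist_force: [0.2, 0.1, 0.3]
opening: 0.298
```

```bash
python3 - <<'E'
from h import *
w=shot("wrist","w8"); T=T_tool(); print(T.round(4))
g=cv2.cvtColor(w["img"],cv2.COLOR_RGB2GRAY)
u=proj(w,(.3947,.2418,.13)).astype(int); print(u, proj(w,(.3947-.0124,.2418-.0084,.13)),proj(w,(.3947+.0124,.2418+.0084,.13)))
for r in range(u[1]-30,u[1]+30,2): print(r,g[r,u[0]-10:u[0]+11:2])
plan(.3947,.2418,.273,124,n=4,g=30)
E
```

```text
[[-5.588e-01  8.293e-01  7.000e-04  3.955e-01]
 [ 8.293e-01  5.588e-01  2.000e-04  2.416e-01]
 [-2.000e-04  7.000e-04 -1.000e+00  3.514e-01]
 [ 0.000e+00  0.000e+00  0.000e+00  1.000e+00]]
[318 221] [318.0000758  200.98087038] [318.11330104 241.65057686]
191 [ 59  60  62 135 144 144 146  76  50  47  46]
193 [ 60  60  61  94 109 107 107  60  47  47  47]
195 [ 60  61  62  99 109 108 107  59  46  48  48]
197 [ 60  61  61 102 109 109 108  60  46  46  48]
199 [ 59  60  62 102 108 108 107  61  45  46  46]
201 [ 58  58  62 142 156 154 154  73  45  46  47]
203 [ 56  56  61 158 173 170 167  76  45  44  46]
205 [ 55  56  62 159 173 170 166  78  46  45  45]
207 [ 52  56  61 158 172 170 167  77  45  44  45]
209 [ 45  55  61 158 172 170 167  82  44  44  46]
211 [ 43  56  61 159 173 169 188 101  45  45  46]
213 [ 50  56  60 157 173 177 209 104  43  45  46]
215 [ 43  51  56 155 176 209 211 107  45  45  45]
217 [ 41  41  47 156 192 213 211 113  45  44  43]
219 [ 41  42  47 169 213 213 212 117  42  43  45]
221 [ 40  42  52 190 213 213 211 117  43  44  44]
223 [ 40  41  50 187 213 213 211 121  42  43 
[... 256 characters left out ...]
35 [ 34  33  39 150 213 212 210 144  37  36  36]
237 [ 33  36  38 147 213 212 210 151  36  36  36]
239 [ 36  35  36 139 212 212 209 150  36  38  37]
241 [ 35  34  35 100 202 204 204 164  35  37  37]
243 [ 34  35  36  86 210 213 213 178  36  37  38]
245 [ 35  34  35  80 209 213 213 179  36  37  36]
247 [ 33  34  34  82 209 213 213 185  35  36  36]
249 [ 35  35  34  79 209 213 213 188  36  36  34]
at [0.3955 0.2416 0.3514] yaw 123.97
[{"x": 0.02, "y": -0.01, "z": 1.96, "roll": -0.01, "gripper": 30}, {"x": 0.02, "y": -0.01, "z": 1.96, "roll": -0.01, "gripper": 30}, {"x": 0.02, "y": -0.01, "z": 1.96, "roll": -0.01, "gripper": 30}, {"x": 0.02, "y": -0.01, "z": 1.96, "roll": -0.01, "gripper": 30}]
```

>>> move_arm --moves '[{"x":0.05,"y":-0.04,"z":1.95,"roll":0,"gripper":30},{"x":0,"y":0,"z":1.95,"roll":0,"gripper":30},{"x":0,"y":0,"z":1.95,"roll":0,"gripper":30},{"x":0,"y":0,"z":1.95,"roll":0,"gripper":30},{"x":0,"y":0,"z":0,"roll":0,"gripper":30}]'

```text
time_s: 17.55
eef_pos: [0.3943, 0.2416, 0.2723]
eef_rot: [-0.001, 0.47, 0.883, -0.001]
wrist_force: [-0.7, -0.3, 0.1]
opening: 0.299
```

>>> move_arm --moves '[{"x":0,"y":0,"z":0,"roll":0,"gripper":0},{"x":0,"y":0,"z":0,"roll":0,"gripper":0},{"x":0,"y":0,"z":0,"roll":0,"gripper":0},{"x":0,"y":0,"z":0,"roll":0,"gripper":0},{"x":0,"y":0,"z":0,"roll":0,"gripper":0}]'

```text
time_s: 18.18
eef_pos: [0.3952, 0.2419, 0.2741]
eef_rot: [0.001, 0.469, 0.883, 0.001]
wrist_force: [-0.0, -3.9, 5.8]
opening: 0.059
```

>>> move_arm --moves '[{"x":0,"y":0,"z":-1.0,"roll":0,"gripper":0},{"x":0,"y":0,"z":-2.0,"roll":0,"gripper":0},{"x":0,"y":0,"z":-4,"roll":0,"gripper":0},{"x":0,"y":0,"z":-4,"roll":0,"gripper":0},{"x":0,"y":0,"z":-3,"roll":0,"gripper":0}]'

```text
time_s: 18.8
eef_pos: [0.3942, 0.2421, 0.415]
eef_rot: [0.0, 0.469, 0.883, 0.001]
wrist_force: [1.2, 0.0, -1.5]
opening: 0.056
```

```bash
python3 -c "
from h import *
plan(.4058-.0172,.10,.40,91.3,n=5,g=0)"
```

```text
at [0.3942 0.2421 0.415 ] yaw 124.0
[{"x": -2.29, "y": -1.68, "z": 0.3, "roll": 6.54, "gripper": 0}, {"x": -2.47, "y": -1.41, "z": 0.3, "roll": 6.54, "gripper": 0}, {"x": -2.62, "y": -1.12, "z": 0.3, "roll": 6.54, "gripper": 0}, {"x": -2.73, "y": -0.81, "z": 0.3, "roll": 6.54, "gripper": 0}, {"x": -2.8, "y": -0.5, "z": 0.3, "roll": 6.54, "gripper": 0}]
```

>>> move_arm --moves '[{"x":-2.29,"y":-1.68,"z":0.3,"roll":6.54,"gripper":0},{"x":-2.47,"y":-1.41,"z":0.3,"roll":6.54,"gripper":0},{"x":-2.62,"y":-1.12,"z":0.3,"roll":6.54,"gripper":0},{"x":-2.73,"y":-0.81,"z":0.3,"roll":6.54,"gripper":0},{"x":-2.8,"y":-0.5,"z":0.3,"roll":6.54,"gripper":0}]'

```text
time_s: 19.42
eef_pos: [0.3884, 0.0992, 0.398]
eef_rot: [-0.0, 0.7, 0.714, 0.0]
wrist_force: [0.9, -0.3, -1.8]
opening: 0.06
```

```bash
python3 - <<'E'
from h import *
for _ in range(3): ctrl.camera("top")
c=shot("scene","s8"); T=T_tool(); print(T.round(4))
u=proj(c,(T@[-.003,.0172,.185,1])[:3]); print("pred",u)
x,y=295,130; x,y=(u-[60,55]).astype(int); a=cv2.imread("pics/s8.png")[y:y+160,x:x+150]; print(x,y)
cv2.imwrite("pics/s8z.png",cv2.resize(a,(560,597),interpolation=cv2.INTER_CUBIC))
plan(.4058-.0172,.085,.13+.1845,91.3,n=3,g=0)
E
```

```text
[[-2.240e-02  9.997e-01 -1.000e-04  3.887e-01]
 [ 9.997e-01  2.240e-02  1.100e-03  9.980e-02]
 [ 1.100e-03 -1.000e-04 -1.000e+00  3.980e-01]
 [ 0.000e+00  0.000e+00  0.000e+00  1.000e+00]]
pred [307.69896715 172.30718121]
247 117
at [0.3887 0.0998 0.398 ] yaw 91.29
[{"x": -0.49, "y": -0.02, "z": 2.78, "roll": -0.0, "gripper": 0}, {"x": -0.49, "y": -0.02, "z": 2.78, "roll": -0.0, "gripper": 0}, {"x": -0.49, "y": -0.02, "z": 2.78, "roll": -0.0, "gripper": 0}]
```

View pics/s8z.png

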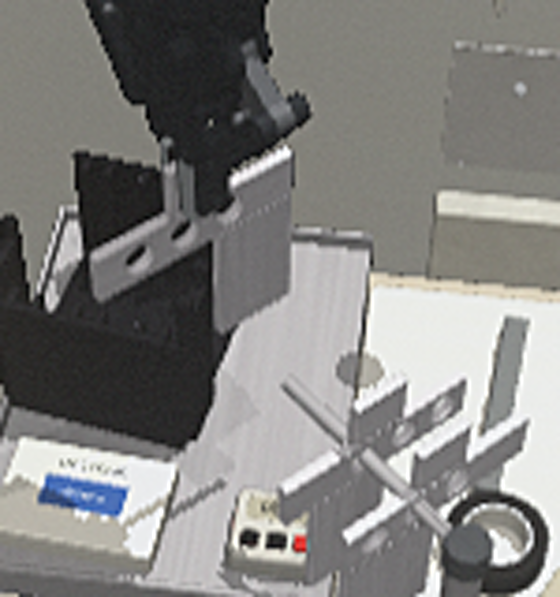

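s8z shows plate_a with its leg on the far side and hole 3 at pixel (308,173), as predicted; b and c hang level and parallel.

>>> move_arm --moves '[{"x":-0.49,"y":-0.02,"z":2.75,"roll":0,"gripper":0},{"x":-0.49,"y":-0.02,"z":2.75,"roll":0,"gripper":0},{"x":-0.49,"y":0,"z":2.85,"roll":0,"gripper":0},{"x":0,"y":0,"z":0,"roll":0,"gripper":0},{"x":0,"y":0,"z":0,"roll":0,"gripper":0}]'

```text
time_s: 20.25
eef_pos: [0.3893, 0.0856, 0.3154]
eef_rot: [0.0, 0.699, 0.715, 0.001]
wrist_force: [0.3, -0.0, 0.5]
opening: 0.061
```

>>> move_arm --moves '[{"x":-1.5,"y":0,"z":0,"roll":0,"gripper":0},{"x":-1.5,"y":0,"z":0,"roll":0,"gripper":0},{"x":-1.1,"y":0,"z":0,"roll":0,"gripper":0},{"x":0,"y":0,"z":0,"roll":0,"gripper":0}]'

```text
time_s: 20.75
eef_pos: [0.3902, 0.0437, 0.3152]
eef_rot: [0.001, 0.699, 0.715, 0.001]
wrist_force: [-0.6, 0.3, -1.2]
opening: 0.056
```

>>> move_arm --moves '[{"x":-1.0,"y":-0.1,"z":0,"roll":0,"gripper":0},{"x":0,"y":0,"z":0.2,"roll":0,"gripper":0},{"x":0,"y":0,"z":0.15,"roll":0,"gripper":0},{"x":0,"y":0,"z":0,"roll":0,"gripper":0},{"x":0,"y":0,"z":0,"roll":0,"gripper":0}]'

```text
time_s: 21.38
eef_pos: [0.3891, 0.0341, 0.3109]
eef_rot: [0.0, 0.699, 0.715, -0.0]
wrist_force: [-1.5, -1.6, 2.9]
opening: 0.061
```

>>> move_arm --moves '[{"x":0,"y":0,"z":0,"roll":0,"gripper":20},{"x":0,"y":0,"z":0,"roll":0,"gripper":25},{"x":0,"y":0,"z":0,"roll":0,"gripper":25},{"x":0,"y":0,"z":0,"roll":0,"gripper":25}]'

```text
time_s: 21.88
eef_pos: [0.389, 0.034, 0.3107]
eef_rot: [-0.0, 0.699, 0.715, -0.0]
wrist_force: [1.0, 0.8, 0.7]
opening: 0.251
```

>>> move_arm --moves '[{"x":0,"y":0,"z":-1.5,"roll":0,"gripper":25},{"x":0,"y":0,"z":-3,"roll":0,"gripper":25},{"x":0,"y":0,"z":-4,"roll":0,"gripper":30},{"x":0,"y":0,"z":0,"roll":0,"gripper":30},{"x":0,"y":0,"z":0,"roll":0,"gripper":30}]'

```text
time_s: 22.5
eef_pos: [0.3888, 0.0341, 0.3952]
eef_rot: [-0.0, 0.699, 0.715, -0.0]
wrist_force: [-0.8, 0.4, -0.1]
opening: 0.301
```

```bash
python3 - <<'E'
from h import *
c=shot("scene","s9"); t=shot("top","t9"); shot("wrist","w9"); print(T_tool()[:3,3])
def barmask(img):
    h=cv2.cvtColor(img,cv2.COLOR_RGB2HSV); return cv2.inRange(h,(0,0,90),(180,40,165))
for n,cc,roi in(("top",t,(330,110,120,90)),("scene",c,(355,170,80,110))):
    x,y,w,h=roi; m=np.zeros((400,640),np.uint8); m[y:y+h,x:x+w]=barmask(cc["img"])[y:y+h,x:x+w]
    for k in cv2.findContours(m,cv2.RETR_EXTERNAL,cv2.CHAIN_APPROX_NONE)[0]:
        if cv2.contourArea(k)>60:
            r=cv2.minAreaRect(k); b=cv2.boxPoints(r); b=b.astype(float)
            l=[(b[i]+b[(i+1)%4])/2 for i in range(4)]
            e=(l[0],l[2]) if np.linalg.norm(l[0]-l[2])>np.linalg.norm(l[1]-l[3]) else (l[1],l[3])
            print(n,r,[onz(cc,q,.014).round(4) for q in e])
s=cv2.resize(cv2.imread("pics/s9.png")[170:290,290:440],(750,600),interpolation=cv2.INTER_CUBIC)
cv2.imwrite("pics/s9z.png",s)
E
```

```text
[0.38864156 0.03408069 0.39449889]
top ((391.0, 188.0), (16.0, 18.0), 90.0) [array([ 0.4905, -0.044 ,  0.014 ]), array([ 0.4896, -0.006 ,  0.014 ])]
top ((372.6430358886719, 166.41928100585938), (78.6960678100586, 52.673824310302734), 77.27564239501953) [array([0.6168, 0.0343, 0.014 ]), array([ 0.4541, -0.005 ,  0.014 ])]
scene ((371.5, 254.0), (48.0, 33.0), 90.0) [array([0.528, 0.042, 0.014]), array([ 0.4499, -0.0437,  0.014 ])]
scene ((422.5, 248.0), (11.0, 38.0), 0.0) [array([ 0.6148, -0.0211,  0.014 ]), array([ 0.5458, -0.0861,  0.014 ])]
scene ((362.9999694824219, 227.49998474121094), (6.379053115844727, 22.74271011352539), 56.3099365234375) [array([0.5455, 0.0582, 0.014 ]), array([0.4917, 0.0573, 0.014 ])]
scene ((381.71600341796875, 216.81199645996094), (7.423746585845947, 29.963314056396484), 10.304845809936523) [array([0.603 , 0.0822, 0.014 ]), array([0.5377, 0.0294, 0.014 ])]
scene ((414.0, 171.5), (3.0, 40.0), 90.0) [array([0.7626, 0.0811, 0.014 ]), array([0.6873, 0.1383, 0.014 ])]
scene ((395.01983642578125, 183.80198669433594), (80.39900970458984, 21.09478759765625), 5.710592269897461) [array([0.5963, 0.1734, 0.014 ]), array([0.7248, 0.0437, 0.014 ])]
```

```bash
python3 -c "
from h import *
plan(.5575,.044,.38,128,n=5,g=45)"
```

```text
at [0.3886 0.0341 0.3945] yaw 91.29
[{"x": 0.12, "y": 3.38, "z": 0.29, "roll": -7.34, "gripper": 45}, {"x": -0.31, "y": 3.37, "z": 0.29, "roll": -7.34, "gripper": 45}, {"x": -0.74, "y": 3.3, "z": 0.29, "roll": -7.34, "gripper": 45}, {"x": -1.15, "y": 3.18, "z": 0.29, "roll": -7.34, "gripper": 45}, {"x": -1.55, "y": 3.01, "z": 0.29, "roll": -7.34, "gripper": 45}]
```

View pics/s9z.png

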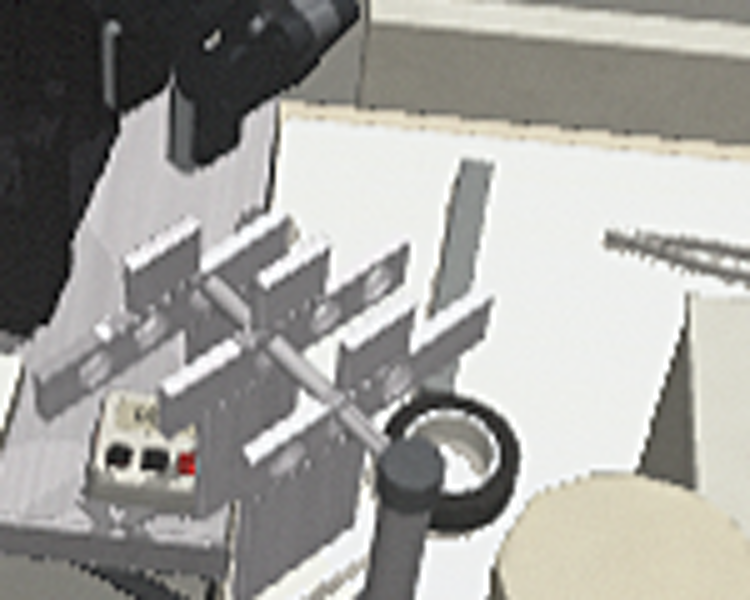

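s9z shows all three plates hanging level, parallel and apart. The bar's far end is at crop (475,162) and its near end is by the tape. Going to the bar.

>>> move_arm --moves '[{"x":0.12,"y":3.38,"z":0.29,"roll":-7.34,"gripper":45},{"x":-0.31,"y":3.37,"z":0.29,"roll":-7.34,"gripper":45},{"x":-0.74,"y":3.3,"z":0.29,"roll":-7.34,"gripper":45},{"x":-1.15,"y":3.18,"z":0.29,"roll":-7.34,"gripper":45},{"x":-1.55,"y":3.01,"z":0.29,"roll":-7.34,"gripper":45}]'

```text
time_s: 23.28
eef_pos: [0.5588, 0.0441, 0.3797]
eef_rot: [-0.001, 0.437, 0.9, -0.0]
wrist_force: [0.1, -0.5, 0.9]
opening: 0.451
```

```bash
cat > bar.py <<'E'
from h import *
import sys
for _ in range(3): ctrl.camera("top")
w=shot("wrist",sys.argv[1]); T=T_tool(); print(T.round(4))
g=cv2.cvtColor(w["img"],cv2.COLOR_RGB2GRAY)
m=cv2.inRange(g,100,165); m=cv2.morphologyEx(m,cv2.MORPH_OPEN,np.ones((3,3)))
u=proj(w,(.5535,.041,.014)); print("pred",u, "ends",proj(w,(.5535+.05,.041+.039,.014)),proj(w,(.5535-.05,.041-.039,.014)))
n,l,st,_=cv2.connectedComponentsWithStats(m)
for k in range(1,n):
    if st[k,4]>300:
        P=np.argwhere(l==k)[:,::-1].astype(np.float32); r=cv2.minAreaRect(P); b=cv2.boxPoints(r).astype(float)
        L=[(b[i]+b[(i+1)%4])/2 for i in range(4)]; e=(L[0],L[2]) if np.linalg.norm(L[0]-L[2])>np.linalg.norm(L[1]-L[3]) else (L[1],L[3])
        A,B=[onz(w,q,.014) for q in e]; print(np.round(r[0]),np.round(r[1]),round(r[2],1),st[k,4],A.round(4),B.round(4),"len",np.linalg.norm(A-B).round(3),"ang",np.degrees(np.arctan2(*(A-B)[1::-1])).round(1))
E
python3 bar.py w10
```

```text
[[-6.147e-01  7.887e-01 -3.300e-03  5.577e-01]
 [ 7.887e-01  6.147e-01  4.000e-04  4.400e-02]
 [ 2.300e-03 -2.400e-03 -1.000e+00  3.796e-01]
 [ 0.000e+00  0.000e+00  0.000e+00  1.000e+00]]
pred [318.05515259 175.13044674] ends [318.0533274  226.13108521] [318.058599  118.7307195]
[164.  85.] [156. 155.] 79.0 13228 [ 0.5229 -0.1998  0.014 ] [ 0.6389 -0.0953  0.014 ] len 0.156 ang -138.0
[306.   5.] [33. 17.] 36.5 388 [ 0.425 -0.091  0.014] [ 0.4224 -0.0596  0.014 ] len 0.031 ang -85.4
[324.  29.] [10. 73.] 36.2 399 [ 0.3947 -0.0478  0.014 ] [ 0.4651 -0.0489  0.014 ] len 0.07 ang 179.1
[446.  16.] [33. 71.] 90.0 823 [0.3207 0.0709 0.014 ] [0.3662 0.0138 0.014 ] len 0.073 ang 128.5
[411.  58.] [50. 61.] 82.9 1873 [0.3718 0.0637 0.014 ] [0.4165 0.0188 0.014 ] len 0.063 ang 134.9
[433.  90.] [ 57. 138.] 48.6 4847 [0.3362 0.0926 0.014 ] [0.4734 0.0691 0.014 ] len 0.139 ang 170.3
[375.  81.] [21. 62.] 23.2 478 [0.4063 0.0181 0.014 ] [0.4657 0.0349 0.014 ] len 0.062 ang -164.2
[516.  62.] [20. 44.] 90.0 767 [0.3125 0.1502 0.014 ] [0.3421 0.1131 0.014 ] len 0.047 ang 128.6
[510. 104.] [86. 19
[... 381 characters left out ...]

[541. 281.] [282. 126.] 27.9 18603 [0.5188 0.1659 0.014 ] [0.4423 0.5924 0.014 ] len 0.433 ang -79.8
[319. 267.] [25. 75.] 83.7 1801 [0.6129 0.1492 0.014 ] [0.6809 0.0812 0.014 ] len 0.096 ang 135.0
[122. 288.] [ 25. 248.] 84.1 5076 [0.7151 0.0478 0.014 ] [ 0.9551 -0.1935  0.014 ] len 0.34 ang 134.9
[319. 315.] [44. 97.] 83.7 3583 [0.6579 0.2058 0.014 ] [0.7511 0.1139 0.014 ] len 0.131 ang 135.4
[ 50. 333.] [ 65. 156.] 55.8 4682 [ 0.8388 -0.0778  0.014 ] [ 1.0963 -0.1628  0.014 ] len 0.271 ang 161.7
[439. 374.] [80. 17.] 48.9 860 [0.6603 0.2922 0.014 ] [0.693  0.4328 0.014 ] len 0.144 ang -103.1
[204. 369.] [14. 49.] 43.0 399 [0.8354 0.0873 0.014 ] [0.9209 0.0837 0.014 ] len 0.086 ang 177.5
```

>>> move_arm --moves '[{"x":0.19,"y":0,"z":3.5,"roll":0,"gripper":45},{"x":0,"y":0,"z":3.5,"roll":0,"gripper":45},{"x":0,"y":0,"z":3.5,"roll":0,"gripper":45},{"x":0,"y":0,"z":3.5,"roll":0,"gripper":45},{"x":0,"y":0,"z":1,"roll":0,"gripper":45}]'

```text
time_s: 24.1
eef_pos: [0.5547, 0.0456, 0.229]
eef_rot: [-0.002, 0.439, 0.899, -0.001]
wrist_force: [-0.0, -0.6, 0.0]
opening: 0.451
```

```bash
python3 - <<'E'
from h import *
for _ in range(3): ctrl.camera("top")
o=ctrl.get_obs(); print(T_tool().round(4),o["wrist_force"],o["q"])
w=shot("wrist","w11"); shot("scene","s11"); g=cv2.cvtColor(w["img"],cv2.COLOR_RGB2GRAY)
for z in(.014,): print([proj(w,(.553+a*.788,.0427+a*.616,z)).round(1).tolist() for a in(-.06,0,.06)])
for r in range(130,300,12): print(r,g[r,290:350:4])
plan(.5575,.0455,.175,128,n=3,g=45)
E
```

```text
[[-6.153e-01  7.883e-01  1.000e-04  5.566e-01]
 [ 7.883e-01  6.153e-01 -0.000e+00  4.550e-02]
 [-1.000e-04  1.000e-04 -1.000e+00  2.319e-01]
 [ 0.000e+00  0.000e+00  0.000e+00  1.000e+00]] [0.70749486 0.2285303  1.42993935] [-1.31016172e-01  3.62560430e-01  1.76822834e+00  1.47297851e-05
  1.01069772e+00 -2.36453805e+00]
[[317.3, 126.2], [317.4, 217.3], [317.6, 294.2]]
130 [185 184 185 184 112 132 132 129 128  90 143 146 147 146 146]
142 [185 185 185 184 115 135 134  99  98  88 145 146 146 145 146]
154 [153 184 185 182 106 107  98 100  99  86 145 146 145 145 146]
166 [149 149 148 148 104  98  98  98  98  86 144 146 145 146 146]
178 [148 148 148 148 123  98  97  98  97  86 144 147 147 147 147]
190 [149 148 149 149 135  97  97  97  98  87 148 149 148 148 149]
202 [185 151 148 147 140  98  96  98  97  88 150 185 184 184 184]
214 [185 184 184 185 181 100 131 131 130 112 151 184 183 184 183]
226 [184 184 184 184 183 120 123 122 122 107 143 184 183 184 184]
238 [184 184 184 184 183 117 123 121 121 109 149 184 184 183 184]
250 [184 184 184 183 183 112 121 122 120 110 160 183 184 183 183]
262 [185 184 185 183 184 111 120 120 120 111 140 183 183 183 183]
274 [184 185 183 183 183 111 120 121 118 112 145 183 183 183 183]
286 [184 184 184 184 184 113 119 118 117 113 151 183 183 183 183]
298 [184 184 184 184 184 146 120 117 117 113 182 183 183 183 183]
at [0.5574 0.0454 0.233 ] yaw 127.98
[{"x": 0.0, "y": 0.01, "z": 1.93, "roll": -0.01, "gripper": 45}, {"x": 0.0, "y": 0.01, "z": 1.93, "roll": -0.01, "gripper": 45}, {"x": 0.0, "y": 0.01, "z": 1.93, "roll": -0.01, "gripper": 45}]
```

>>> move_arm --moves '[{"x":0,"y":0,"z":1.9,"roll":0,"gripper":45},{"x":0,"y":0,"z":1.6,"roll":0,"gripper":45},{"x":0,"y":0,"z":1.2,"roll":0,"gripper":45},{"x":0,"y":0,"z":0.8,"roll":0,"gripper":45},{"x":0,"y":0,"z":0,"roll":0,"gripper":45}]'

```text
time_s: 24.98
eef_pos: [0.5564, 0.0455, 0.1753]
eef_rot: [-0.001, 0.438, 0.899, -0.0]
wrist_force: [0.1, -0.6, 0.5]
opening: 0.451
```

>>> move_arm --moves '[{"x":0,"y":0,"z":0,"roll":0,"gripper":0},{"x":0,"y":0,"z":0,"roll":0,"gripper":0},{"x":0,"y":0,"z":0,"roll":0,"gripper":0},{"x":0,"y":0,"z":0,"roll":0,"gripper":0},{"x":0,"y":0,"z":0,"roll":0,"gripper":0}]'

```text
time_s: 25.6
eef_pos: [0.5572, 0.0454, 0.177]
eef_rot: [0.001, 0.438, 0.899, 0.0]
wrist_force: [-1.3, -0.3, 5.7]
opening: 0.142
```

>>> move_arm --moves '[{"x":0,"y":0,"z":-1,"roll":0,"gripper":0},{"x":0,"y":0,"z":-4,"roll":0,"gripper":0},{"x":0,"y":0,"z":-5,"roll":0,"gripper":0},{"x":0,"y":0,"z":-5,"roll":0,"gripper":0},{"x":0,"y":0,"z":-4,"roll":0,"gripper":0}]'

```text
time_s: 26.22
eef_pos: [0.5565, 0.0455, 0.3688]
eef_rot: [0.001, 0.438, 0.899, 0.0]
wrist_force: [0.1, 0.0, -1.5]
opening: 0.141
```

```bash
python3 - <<'E'
from h import *
for _ in range(3): ctrl.camera("top")
o=ctrl.get_obs(); print(o["wrist_force"],o["opening"],o["time_s"])
# rack geometry: plate line mid (tab centres) -> notch_mid at rack y -38
a=np.radians(34); ry=np.array([np.cos(a),np.sin(a)]); c=np.array([.415,.2122]); print("notch_mid",c-.038*ry)
plan(.50,.02,.40,128,n=2,g=0)
E
```

```text
[ 0.40466058  0.16472394 -0.70081747] 0.14386389846873515 26.375
notch_mid [0.38349657 0.19095067]
at [0.5572 0.0455 0.3692] yaw 128.0
[{"x": 0.76, "y": -3.04, "z": -1.54, "roll": 0.0, "gripper": 0}, {"x": 0.76, "y": -3.04, "z": -1.54, "roll": 0.0, "gripper": 0}]
```

>>> move_arm --moves '[{"x":0.76,"y":-3.04,"z":-1.54,"roll":0,"gripper":0},{"x":0.76,"y":-3.04,"z":-1.54,"roll":0,"gripper":0}]'

```text
time_s: 26.62
eef_pos: [0.4981, 0.02, 0.3953]
eef_rot: [-0.002, 0.438, 0.899, -0.001]
wrist_force: [-0.4, -1.2, 0.4]
opening: 0.141
```

```bash
python3 - <<'E'
from h import *
a=cv2.resize(cv2.imread("pics/w3.png")[120:215,270:440],(680,380),interpolation=cv2.INTER_CUBIC)
b=cv2.resize(cv2.imread("pics/w2.png")[115:190,240:395],(620,300),interpolation=cv2.INTER_CUBIC)
f=lambda i:np.clip(255*(i/255.)**.55,0,255).astype(np.uint8)
o=np.zeros((600,800,3),np.uint8); o[:300,:620]=f(b); o[300:,:680]=f(a)[:300]; cv2.imwrite("pics/ears.png",o)
plan(.3835,.191,.40,34,g=0)
E
```

```text
at [0.4981 0.02   0.3953] yaw 128.02
[{"x": 2.28, "y": 0.17, "z": -0.05, "roll": 10.45, "gripper": 0}, {"x": 2.27, "y": -0.25, "z": -0.05, "roll": 10.45, "gripper": 0}, {"x": 2.19, "y": -0.66, "z": -0.05, "roll": 10.45, "gripper": 0}, {"x": 2.04, "y": -1.04, "z": -0.05, "roll": 10.45, "gripper": 0}, {"x": 1.81, "y": -1.4, "z": -0.05, "roll": 10.45, "gripper": 0}]
[{"x": 1.53, "y": -1.7, "z": -0.05, "roll": 10.45, "gripper": 0}, {"x": 1.2, "y": -1.95, "z": -0.05, "roll": 10.45, "gripper": 0}, {"x": 0.82, "y": -2.13, "z": -0.05, "roll": 10.45, "gripper": 0}, {"x": 0.42, "y": -2.25, "z": -0.05, "roll": 10.45, "gripper": 0}]
```

View pics/ears.png

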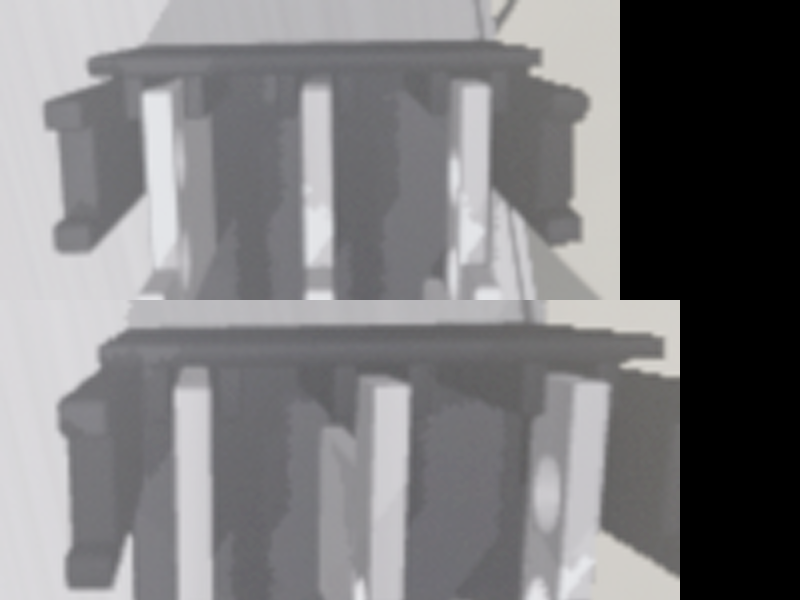

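The ears picture shows the notch edges. In w2 they are at rows 130/228 for the left post and 118/225 for the right post; in w3, rows 432/552 on the left. That was my 16th and last view, so the rest is checked by numbers.

```bash
python3 - <<'E'
from h import *
w2,w3=load("w2"),load("w3")
a=np.radians(34); rx=np.array([np.sin(a),-np.cos(a)]); ry=np.array([np.cos(a),np.sin(a)]); c=np.array([.415,.2122])
def pr(n,w,u):
    P=onz(w,u,.116)[:2]; print(n,P.round(4),"rack x,y rel plate centre",((P-c)@rx*1000).round(1),((P-c)@ry*1000).round(1))
A=lambda u,v:(240+u/4-.4,115+v/4-.4); B=lambda u,v:(270+u/4-.4,120+(v-300)/4-.4)
pr("w2 L1",w2,A(64,130));pr("w2 L2",w2,A(72,228));pr("w2 R1",w2,A(568,118));pr("w2 R2",w2,A(565,225))
pr("w2 Lout1",w2,A(64,100));pr("w2 Lout2",w2,A(72,251))
pr("w3 L1",w3,B(85,432));pr("w3 L2",w3,B(89,552));pr("o1",w3,B(85,400));pr("o2",w3,B(89,588))
# walls
E
```

```text
w2 L1 [0.4065 0.1399] rack x,y rel plate centre 55.2 -47.5
w2 L2 [0.424  0.1522] rack x,y rel plate centre 54.7 -26.1
w2 R1 [0.344  0.2283] rack x,y rel plate centre -53.1 -49.9
w2 R2 [0.3629 0.2419] rack x,y rel plate centre -53.8 -26.6
w2 Lout1 [0.4011 0.1367] rack x,y rel plate centre 54.8 -53.8
w2 Lout2 [0.4284 0.1548] rack x,y rel plate centre 55.0 -21.0
w3 L1 [0.4058 0.1394] rack x,y rel plate centre 55.2 -48.3
w3 L2 [0.4229 0.1512] rack x,y rel plate centre 55.0 -27.5
o1 [0.4013 0.1365] rack x,y rel plate centre 55.1 -53.7
o2 [0.4284 0.1547] rack x,y rel plate centre 55.2 -21.1
```

```bash
python3 -c "
from h import *
plan(.3867,.1869,.395,34,n=10,g=0)"
```

```text
at [0.4981 0.02   0.3953] yaw 128.02
[{"x": 2.0, "y": 0.15, "z": 0.0, "roll": 9.4, "gripper": 0}, {"x": 2.0, "y": -0.18, "z": 0.0, "roll": 9.4, "gripper": 0}, {"x": 1.94, "y": -0.5, "z": 0.0, "roll": 9.4, "gripper": 0}, {"x": 1.83, "y": -0.81, "z": 0.0, "roll": 9.4, "gripper": 0}, {"x": 1.68, "y": -1.1, "z": 0.0, "roll": 9.4, "gripper": 0}]
[{"x": 1.47, "y": -1.36, "z": 0.0, "roll": 9.4, "gripper": 0}, {"x": 1.23, "y": -1.58, "z": 0.0, "roll": 9.4, "gripper": 0}, {"x": 0.96, "y": -1.76, "z": 0.0, "roll": 9.4, "gripper": 0}, {"x": 0.66, "y": -1.9, "z": 0.0, "roll": 9.4, "gripper": 0}, {"x": 0.34, "y": -1.98, "z": 0.0, "roll": 9.4, "gripper": 0}]
```

>>> move_arm --moves '[{"x":2.0,"y":0.15,"z":0.0,"roll":9.4,"gripper":0},{"x":2.0,"y":-0.18,"z":0.0,"roll":9.4,"gripper":0},{"x":1.94,"y":-0.5,"z":0.0,"roll":9.4,"gripper":0},{"x":1.83,"y":-0.81,"z":0.0,"roll":9.4,"gripper":0},{"x":1.68,"y":-1.1,"z":0.0,"roll":9.4,"gripper":0}]'

```text
time_s: 27.25
eef_pos: [0.4428, 0.104, 0.3953]
eef_rot: [-0.001, 0.762, 0.647, -0.001]
wrist_force: [-0.0, 0.0, -0.3]
opening: 0.143
```

>>> move_arm --moves '[{"x":1.47,"y":-1.36,"z":0.0,"roll":9.4,"gripper":0},{"x":1.23,"y":-1.58,"z":0.0,"roll":9.4,"gripper":0},{"x":0.96,"y":-1.76,"z":0.0,"roll":9.4,"gripper":0},{"x":0.66,"y":-1.9,"z":0.0,"roll":9.4,"gripper":0},{"x":0.34,"y":-1.98,"z":0.0,"roll":9.4,"gripper":0}]'

```text
time_s: 27.88
eef_pos: [0.3872, 0.1873, 0.3953]
eef_rot: [-0.0, 0.957, 0.29, -0.002]
wrist_force: [-0.7, 0.3, -0.2]
opening: 0.136
```

```bash
python3 - <<'E'
from h import *
for _ in range(3): ctrl.camera("top")
t=shot("top","t12"); w=shot("wrist","w12"); T=T_tool(); print(T.round(4))
plan(.3867,.1869,.300,34,n=3,g=0)
# bar in wrist image: predicted ends, and grey profile along / across the bar
for yy in(-.0685,-.0045,.0595): print(yy,proj(w,(T@[0,yy,.164,1])[:3]).round(1))
g=cv2.cvtColor(w["img"],cv2.COLOR_RGB2GRAY)
for r in list(range(100,200,7))+list(range(280,340,6)): print(r,g[r,290:350:4])
E
```

```text
[[ 8.275e-01  5.615e-01 -1.500e-03  3.882e-01]
 [ 5.615e-01 -8.275e-01 -6.000e-04  1.867e-01]
 [-1.600e-03 -4.000e-04 -1.000e+00  3.962e-01]
 [ 0.000e+00  0.000e+00  0.000e+00  1.000e+00]]
at [0.3882 0.1867 0.3962] yaw 34.16
[{"x": -0.04, "y": -0.03, "z": 3.21, "roll": 0.05, "gripper": 0}, {"x": -0.04, "y": -0.03, "z": 3.21, "roll": 0.05, "gripper": 0}, {"x": -0.04, "y": -0.03, "z": 3.21, "roll": 0.05, "gripper": 0}]
-0.0685 [320.4 124.4]
-0.0045 [320.1 256.1]
0.0595 [319.8 358.7]
100 [204 204 203 178 178 178 178 177  91 178 178 178 178 177 176]
107 [204 204 205 178 178 178 178 176  90 178 178 178 177 177 175]
114 [203 204 204 182 178 176 177 161 173 177 177 177 176 176 175]
121 [204 205 205 203 178 178 176 101 176 174 170 135 166 177 174]
128 [200 193 102  69 134 145 145 146 147 147 146  78  76  91  88]
135 [143  69  58  73 147 157 157 156 156 154 145 109  62  69  67]
142 [143  61  62  71 136 159 158 159 156 151 149  79  67  67  65]
149 [142  61  55  55 139 158 159 153 150 151 149  83  65  65  64]
156 [141  60  56  57 136 153 149 149 151 150 149  81  67  64  63]
163 [145  60  53  53
[... 335 characters left out ...]
107 105 105 105 104 101  70  65  61  65]
280 [ 42  41  41  51  42 145 140 140 140 142 129  45  49  45  46]
286 [ 39  40  37  50  43 148 148 149 141 141 132  45  44  43  43]
292 [ 39  39  37  47  46 147 147 147 149 148 136  45  44  42  43]
298 [ 35  36  37  46  54 146 147 147 148 147 137  45  40  41  40]
304 [ 37  33  38  45 121 144 146 147 147 147 135  51  40  40  41]
310 [ 35  33  35  50 181 143 146 145 146 146 136  72  75  41  39]
316 [ 34  32  37  32  37 140 145 146 147 146 135 208 194  40  36]
322 [ 34  30  35  47  44 139 144 145 145 145 134 210 211  42  34]
328 [ 30  31  41 213 122 137 143 144 144 144 134 212 208  35  34]
334 [ 28  32  39 156 109 136 142 143 144 144 133 209 200  36  37]
```

>>> move_arm --moves '[{"x":-0.12,"y":-0.05,"z":3.2,"roll":0.1,"gripper":0},{"x":0,"y":0,"z":3.2,"roll":0,"gripper":0},{"x":0,"y":0,"z":3.0,"roll":0,"gripper":0},{"x":0,"y":0,"z":0,"roll":0,"gripper":0},{"x":0,"y":0,"z":0,"roll":0,"gripper":0}]'

```text
time_s: 28.75
eef_pos: [0.3877, 0.1864, 0.304]
eef_rot: [0.0, 0.957, 0.292, 0.0]
wrist_force: [-0.1, -0.1, -0.4]
opening: 0.145
```

```bash
python3 -c "
from h import *
for _ in range(3): ctrl.camera('top')
plan(.3867,.1869,.289,34,n=1,g=0)"
```

```text
at [0.3877 0.1867 0.3045] yaw 33.9
[{"x": -0.07, "y": -0.07, "z": 1.55, "roll": -0.1, "gripper": 0}]
```

>>> move_arm --moves '[{"x":-0.06,"y":-0.05,"z":0.8,"roll":0,"gripper":0},{"x":0,"y":0,"z":0.7,"roll":0,"gripper":0},{"x":0,"y":0,"z":0.4,"roll":0,"gripper":0},{"x":0,"y":0,"z":0,"roll":0,"gripper":0},{"x":0,"y":0,"z":0,"roll":0,"gripper":0}]'

```text
time_s: 29.52
eef_pos: [0.3863, 0.1868, 0.2841]
eef_rot: [0.0, 0.957, 0.292, 0.0]
wrist_force: [0.2, -0.1, -0.7]
opening: 0.142
```

>>> move_arm --moves '[{"x":0,"y":0,"z":0.2,"roll":0,"gripper":0},{"x":0,"y":0,"z":0.1,"roll":0,"gripper":0},{"x":0,"y":0,"z":0,"roll":0,"gripper":0},{"x":0,"y":0,"z":0,"roll":0,"gripper":0}]'

```text
time_s: 30.02
eef_pos: [0.3862, 0.1868, 0.2811]
eef_rot: [0.0, 0.957, 0.292, -0.0]
wrist_force: [-0.5, 0.1, -0.8]
opening: 0.139
```

>>> move_arm --moves '[{"x":0,"y":0,"z":0.1,"roll":0,"gripper":0},{"x":0,"y":0,"z":0.05,"roll":0,"gripper":0},{"x":0,"y":0,"z":0,"roll":0,"gripper":0},{"x":0,"y":0,"z":0,"roll":0,"gripper":0}]'

```text
time_s: 30.52
eef_pos: [0.3864, 0.1869, 0.2809]
eef_rot: [0.0, 0.957, 0.292, -0.0]
wrist_force: [-5.9, -1.8, 14.3]
opening: 0.144
```

>>> move_arm --moves '[{"x":0,"y":0,"z":-0.1,"roll":0,"gripper":0},{"x":0,"y":0,"z":0,"roll":0,"gripper":25},{"x":0,"y":0,"z":0,"roll":0,"gripper":35},{"x":0,"y":0,"z":0,"roll":0,"gripper":40},{"x":0,"y":0,"z":0,"roll":0,"gripper":40}]'

```text
time_s: 31.15
eef_pos: [0.3862, 0.1868, 0.2805]
eef_rot: [0.0, 0.957, 0.292, -0.0]
wrist_force: [0.4, -0.3, -0.8]
opening: 0.401
```

>>> move_arm --moves '[{"x":0,"y":0,"z":-1.5,"roll":0,"gripper":40},{"x":0,"y":0,"z":-3,"roll":0,"gripper":40},{"x":0,"y":0,"z":-5,"roll":0,"gripper":40},{"x":0,"y":0,"z":-3,"roll":0,"gripper":40},{"x":0,"y":0,"z":0,"roll":0,"gripper":40}]'

```text
time_s: 31.78
eef_pos: [0.3869, 0.187, 0.4093]
eef_rot: [0.0, 0.957, 0.292, 0.003]
wrist_force: [0.8, 0.3, -0.2]
opening: 0.397
```

```bash
python3 - <<'E'
from h import *
for _ in range(3): ctrl.camera("top")
w=shot("wrist","w13"); t=shot("top","t13"); s=shot("scene","s13"); T=T_tool(); print(T[:3,3].round(4),ctrl.get_obs()["wrist_force"])
g=cv2.cvtColor(w["img"],cv2.COLOR_RGB2GRAY); m=cv2.inRange(g,95,165); m=cv2.morphologyEx(m,cv2.MORPH_OPEN,np.ones((3,3)))
a=np.radians(34); rx=np.array([np.sin(a),-np.cos(a)]); ry=np.array([np.cos(a),np.sin(a)]); c=np.array([.3842,.1906])
print("pred",proj(w,(*c,.118)),[proj(w,(*(c+k*rx),.118)).round(1) for k in(-.064,.064)])
n,l,st,_=cv2.connectedComponentsWithStats(m)
for k in range(1,n):
    if 500<st[k,4]<8000:
        r=cv2.minAreaRect(np.argwhere(l==k)[:,::-1].astype(np.float32)); b=cv2.boxPoints(r).astype(float)
        L=[(b[i]+b[(i+1)%4])/2 for i in range(4)]; e=(L[0],L[2]) if np.linalg.norm(L[0]-L[2])>np.linalg.norm(L[1]-L[3]) else (L[1],L[3])
        P=[onz(w,q,.118)[:2]-c for q in e]; print(np.round(r[0]),np.round(r[1]),st[k,4],[( (p@rx*1000).round(1),(p@ry*1000).round(1)) for p in P])
# plates/timer/tape: compare with the earlier pictures
for n,f,o,roi in(("scene plates",s,"s9",(295,205,100,80)),("top tape/rod",t,"t9",(340,170,95,80))):
    x,y,ww,h=roi; A=cv2.imread(f"pics/{o}.png")[y:y+h,x:x+ww].astype(int); B=f["img"][y:y+h,x:x+ww,::-1].astype(int)
    D=(abs(A-B).max(2)>50); print(n,"changed px",D.sum(), "at",(np.argwhere(D).mean(0)[::-1]+[x,y]).round() if D.any() else "")
E
```

```text
[0.3858 0.1867 0.4044] [ 0.42325027 -0.29080478 -0.43003957]
pred [320.89670841 193.82707699] [array([320.9, 120.9]), array([320.9, 257.7])]
[ 92. 120.] [279. 138.] 6242 [(np.float64(-166.1), np.float64(-202.7)), (np.float64(62.0), np.float64(-189.0))]
[ 36. 129.] [158.  56.] 3508 [(np.float64(-120.5), np.float64(-239.9)), (np.float64(12.5), np.float64(-257.1))]
[320. 189.] [ 20. 134.] 1933 [(np.float64(-63.4), np.float64(1.0)), (np.float64(62.4), np.float64(-2.8))]
[253. 168.] [75. 84.] 1798 [(np.float64(-24.2), np.float64(-22.4)), (np.float64(-23.1), np.float64(-97.5))]
[258. 187.] [35. 15.] 517 [(np.float64(-22.1), np.float64(-58.8)), (np.float64(10.2), np.float64(-55.4))]
[201. 219.] [61. 65.] 2368 [(np.float64(8.8), np.float64(-84.2)), (np.float64(40.9), np.float64(-140.6))]
[262. 255.] [31. 43.] 570 [(np.float64(39.2), np.float64(-51.5)), (np.float64(84.5), np.float64(-62.8))]
[ 92. 304.] [ 12. 188.] 1911 [(np.float64(97.4), np.float64(-136.7)), (np.float64(138.6), np.float64(-342.5))]
scene plates changed px 287 at [368. 225.]
top tape/rod changed px 4091 at [387. 220.]
```

```bash
python3 - <<'E'
from h import *
A=cv2.imread("pics/s9.png").astype(int);B=cv2.imread("pics/s13.png").astype(int)
D=(abs(A-B).max(2)>50).astype(np.uint8); D[:205]=0;D[285:]=0;D[:,:295]=0;D[:,395:]=0
n,l,st,ce=cv2.connectedComponentsWithStats(D)
for k in range(1,n):
    if st[k,4]>4: print(st[k],ce[k].round())
t0,t1=cv2.imread("pics/top0.png").astype(int),cv2.imread("pics/t13.png").astype(int)
def dark(i):
    m=np.zeros((400,640),np.uint8); m[172:206,372:408]=(i[172:206,372:408].max(2)<70); q=np.argwhere(m); return q.mean(0)[::-1].round(1),len(q)
print("tape",dark(t0),dark(t1))
E
```

```text
[375 205  13  29 203] [381. 218.]
[297 236  14  11  45] [303. 241.]
[372 242  10   8  39] [377. 246.]
tape (array([389.5, 190.1]), 190) (array([390.3, 188.8]), 165)
```

```bash
python3 -c "
from bench import ctrl
print(ctrl.hand_in(), ctrl.get_obs()['time_s'])"
```

```text
the job is handed in; nothing more can be done
the job is handed in; nothing more can be done
```

All three plates are hanging on the rod and the bar is back in its two notches. The job was handed in at about 32 s of robot time.

- **Plates:** plate_b hangs by hole 2, plate_c by hole 1 and plate_a by hole 3, about 35 mm apart. The last picture I viewed, before the bar was moved, showed all three level and not touching.
- **Bar:** it met the notch floors at the expected height, with 14 N on contact. The last wrist picture puts its ends at ±63 mm along the rack and within 3 mm of the notch line. It read about 1.7° off parallel, which may be error in the measurement.
- **Scene check:** I had used up my picture views, so this check compared pixels only. Between the pictures taken before and after the bar move, the changes were where the bar had lain, plus one small patch near plate_a's near end. I put that patch down to the arm having moved out of the view, but did not confirm it.
- **Timer and tape roll:** neither was touched on purpose. From start to end the tape roll's position in the top view differed by about one pixel (roughly 2 mm), probably because a hanging plate now hides part of it. I did not measure the timer separately.

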